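Weigh a valve body on the column spring scale

TASK

Weigh the brass valve body on the column spring scale. It lies on its side: stand it upright on its foot on the bench and let go, then take it again by one side of its steel bail, leaving the middle of the bail free, and hang it by the middle of the bail in the scale's hook. Lower it slowly, a few centimetres a second, until the hook carries its whole weight before you let go, so that the hook never jerks up or down, and leave it hanging plumb and still; knock nothing else about.

Things in the scene. Friction and masses are not known exactly. Their poses are not given: they have to be found in the camera images.
- casting_mid (a point): Yellow brass valve body with steel bail, 64 (x) x 84 (y) x 143 (z) mm; 0.3 to 0.94 kg, unknown, heaviest at the foot. This point: in its barrel, on the middle line, 40 mm above the foot's underside. z points from foot to bail, x across the bail's plane. At the start it lies on the edges of foot and top flange, z and y axes and bail level, 32 mm above the bench; upright, this point is 40 mm up.
- casting: The same casting, same axes; origin: centre of the underside of its foot. Foot: plate 64 (x) x 84 (y) x 14 mm. Barrel 44 mm diameter (52 at its ends), with port stubs to +y and -y. Top flange: plate 64 x 84 mm, its upper face 66 mm above the foot's underside.
- bail_top (a point): Bar centre at the middle of the bail, 138 mm above the foot's underside; axes as casting_mid. The bail is a rigid arch of 9 mm round bar in the y-z plane: legs at y = -36 and +36 mm from the flange up to 102 mm, joined by a half circle of 36 mm radius. The opening under its middle is 67 mm high, 63 mm wide.
- bail_side_a (a point): Point on the bail's bar, 27 mm to the casting's +y from the middle and 12 mm lower than bail_top: a place to pinch the bar (across x) with the middle left free for the hook. Axes as casting_mid.
- bail_side_b (a point): The same on the -y side.
- hook_seat (a point): Lowest place of the scale's hook, on top of its bar; 280 mm above the bench unloaded. With the bail hung, bail_top is 4.5 mm above it. x points level from here to the column, 125 mm away; z up. The hook is an 8 mm round bar, level from the column, dipping 12 mm over the last 25 mm to the seat, then turned up. Column: fixed, foot plate 150 x 130 x 12 mm, housing on top radius 19 mm to 405 mm height.
- hook_tip (a point): Centre of the bar's end at the hook's upturned tip: 22 mm in front of hook_seat (its -x) and 18 mm higher; the round end reaches 4 mm beyond. The tip must pass through the bail's opening. Axes as hook_seat.
- scale_hook (a joint): How far the hook is pulled down, m: 0 unloaded, at most 0.135. Its spring gives 80 N/m and is lightly damped: loaded or let go suddenly, it jerks. A red pointer on a white face shows the travel.
- tester_box: Bystander: flat black box with yellow label, 55 x 120 x 30 mm. Origin: centre of its underside.
- pliers_blue: Bystander: pliers with blue grips, 66 x 169 x 16 mm. Origin: centre of its underside.
- screw_box: Bystander: orange carton, 50 x 70 x 45 mm. Origin: centre of its underside.
- teal_pot: Bystander: open teal pot, 76 mm diameter, 48 mm high. Origin: centre of its underside.

How it is judged (in metres and radians):
On the way:
1. the casting stands upright on its foot on the bench, let go (angle between casting_mid's own z axis and vertical below 0.08 rad and height (world z) of casting_mid between 0.034 and 0.046 m and contact force between casting and the fingers below 0.05 N and linear speed of casting below 0.02 m/s), for 0.3 s.
At the end, for the whole second after the job is handed in: The casting hangs freely from the hook: the middle of its bail within 16 mm of the hook's seat, its z axis within 0.18 rad of upright, the hook pulled down by more than 22 mm and not moving (under 0.01 m/s), the casting at rest (under 0.03 m/s and 0.3 rad/s) and clear of the bench (distance between bail_top and hook_seat below 0.016 m and angle between casting_mid's own z axis and vertical below 0.18 rad and value of joint scale_hook above 0.022 m and height (world z) of casting above 0.02 m and velocity of joint scale_hook between -0.01 and 0.01 m/s and linear speed of casting below 0.03 m/s and angular speed of casting below 0.3 rad/s); the robot touches nothing.
It fails at once if the scale's hook is jerked up or down (faster than 0.13 m/s) (velocity of joint scale_hook above 0.13 m/s or velocity of joint scale_hook below -0.13 m/s).
It fails at once if a bystander is moved by more than 30 mm (distance of any of teal_pot, tester_box, pliers_blue, screw_box from where it was at the start of the episode above 0.03 m).
It also fails if it takes over 67 s, if anything falls off the work surface, if the arm or the gripper's body presses on something with over 40 N, if the wrist force passes 120 N, or if a joint passes its speed limit or range.

ROBOT

A 6-joint arm with a two-finger parallel gripper is mounted at the origin on the work surface; the furniture and walls round the work are solid. World frame = base frame: x ahead of the robot, y to its left, z up, the work surface at z = 0. Lengths are in mm, angles in degrees, forces in N, time in s.
With the tool pointing down it reaches from about 300 to 850 mm from the base axis. Payload 4.2 kg.
Tool frame: the origin (TCP) lies on the centre line of the jaws, within the pads' length; the fingertips stand 14 mm ahead of it and the grasp point (between the pads) lies 5 mm behind it (env.finger_overhang is the z of the fingertips in the tool frame, in mm); z points along the fingers, y is the line along which they close (so a half turn about z gives the same grasp; the last joint's range is limited). The gripper opens to 91 mm and grips with 3 to 60 N. Pads are 32 mm wide; open, the fingers measure 118 mm over their backs; the gripper's body (76 mm by 178 mm) begins 60 mm behind the grasp point.
Start: joints at [69.156, 18.312, 89.639, -0, 72.044, -1.146], TCP at [193.817, 541.368, 206.876] pointing down, gripper open.
Joint ranges: [-177.97, 177.97], [-48.28, 115.42], [12.27, 149.76], [-77.06, 257.06], [2.81, 150.46], [-146.56, 146.56]. Speed limits (degrees/s): [147.25, 147.25, 180, 180, 180, 180].

INTERFACE

Orientations are given as [roll, pitch, yaw] about the fixed x, y, z axes, in that order (R = Rz(yaw) Ry(pitch) Rx(roll)).
In Python, from workcell import sensors, viewer, env gives the robot as it stands. The module is installed in compiled form; this text tells all that it offers.
- The arm moves only by the tool step_arm, never from a script. Its argument "plan" is one flat list of numbers, 6 for each row, row after row: the shift along the tool's x, y, z in cm, then the turn, a rotation vector about the tool's x, y, z in rad. In form: [x, y, z, wx, wy, wz, x, y, z, wx, wy, wz, ...]. A call has 1 to 5 rows; each row shifts and turns the commanded pose from where the row before left it, along the tool's axes as they then stand; what a row does not reach is not made up. A row lasts 1/12 s, in which the tool goes at most 41.7 mm and 7.16 degrees, less where a joint would pass 70% of its speed; a pose out of reach is approached as far as the arm can. A call is refused whole if a number of a shift passes 4.17 or a number of a turn 0.125, either way. A call with a gripper value outside its range is refused whole. "hand" is the finger opening in cm, from 0 to 9.12, set as the call begins (left out, the last holds). The fingers move at their own pace and stop on an object; "newtons" is the grip in N (left out, the last holds). Time passes only in rows, so rows that do not move let the fingers close. It gives the time, the measured TCP pose, the force, the opening and the grip force at its end, in the units of the state.
- sensors.state(): the state, without advancing time (a new reading comes with each control period).
- viewer.grab_frame(name): name is "scene" or "top"; returns a dict with "img" (384x512x3 uint8, red, green, blue), "fx", "fy", "cx", "cy" (pixels), "position" and "attitude" of the camera in the world. Camera axes: x right, y down, z forward; pixel columns grow to the right and rows downward; lengths in mm; the calibration is good to about 2 mm. A picture is of the moment at which its call begins. There is no depth.
- env.job_done(): hands the job in; it is judged then, once.
Trained networks look in a picture, given as the dict that the camera call returned (one of the last four; its "shot" number tells which), for a name from the list of things; names that differ only in an ending like _2 or _b are one class to them, and where a whole thing is asked for, a point or a joint stands for the part that bears it (a point fixed in the world has none). Each returns a list of dicts, best first, with "score" (0 to 1); they miss things now and then, are a little off and sometimes report something else, mostly with a low value. They report only what shows in the picture. A call takes as long as a camera call.
- viewer.boxes_of(name, picture): "location" ([column, row] in pixels, amid what is visible of it).
- viewer.pinpoint(name, picture): "location" ([column, row] in pixels: a listed point, or the origin of a listed thing).
The state is a dict: "time_s": time; "qpos": joint angles; "qvel": joint speeds; "effort": joint torques, N m; "ee_pos": TCP position; "ee_rot": TCP orientation; "force": force on the tool from outside, world axes, zero at the start; "torque": the same for the moment, N m; "gripper_width": finger opening in mm; "gripper_force": force on a finger pad.
Only numpy, scipy, OpenCV 4.12 (cv2) and the standard library are available. Lean on these libraries where they do the work, as an engineer would, in place of code of your own. Each camera call takes 0.05 s, during which the arm holds its last target. There are 200 camera calls.

## Working session

There is one attempt and no reset: what is moved stays moved. The work goes in short steps, Python scripts to look and compute and a tool call to move; the robot and the scene stay as the last step left them, time stands still between calls to the robot, and variables do not carry over. Pictures are saved under pics/ and viewed, at most 10 in all, crops included, and the job is handed in when it is done.

Besides the shell and the picture viewer there is one more tool, called after "Emit:" as name(argument=value, ...) on one line, values as JSON. step_arm: Moves the arm, as the interface text tells. Its arguments: {"type":"object","properties":{"plan":{"type":"array","items":{"type":"number"}},"hand":{"type":"number"},"newtons":{"type":"number"}},"required":["plan"]}

```bash
mkdir -p pics; cat > h.py <<'E'
import numpy as np, cv2
from scipy.spatial.transform import Rotation as R
from workcell import sensors, viewer, env
def rot(a): 
    a=np.array(a,float)
    return a if a.shape==(3,3) else R.from_euler('xyz',a,degrees=True).as_matrix()
def ray(p,uv):
    d=rot(p["attitude"])@np.array([(uv[0]-p["cx"])/p["fx"],(uv[1]-p["cy"])/p["fy"],1]); return np.array(p["position"],float),d/np.linalg.norm(d)
def atz(p,uv,z):
    o,d=ray(p,uv); return o+d*(z-o[2])/d[2]
def tri(ps,uvs):
    A=np.zeros((3,3));b=np.zeros(3)
    for p,u in zip(ps,uvs):
        o,d=ray(p,u);M=np.eye(3)-np.outer(d,d);A+=M;b+=M@o
    x=np.linalg.solve(A,b); return x,[round(float(np.linalg.norm(np.cross(x-ray(p,u)[0],ray(p,u)[1]))),1) for p,u in zip(ps,uvs)]
def proj(p,X):
    c=rot(p["attitude"]).T@(np.array(X,float)-np.array(p["position"])); return [p["cx"]+p["fx"]*c[0]/c[2],p["cy"]+p["fy"]*c[1]/c[2]]
def save(p,n): cv2.imwrite("pics/"+n,p["img"][:,:,::-1])
E
python3 - <<'E'
from h import *
np.set_printoptions(precision=1,suppress=True)
s=viewer.grab_frame("scene");t=viewer.grab_frame("top")
cv2.imwrite("pics/a.png",np.vstack([s["img"],t["img"]])[:,:,::-1][:, :]) 
im=np.hstack([s["img"],t["img"]]);cv2.imwrite("pics/a.png",cv2.resize(im[:,:,::-1],(800,300)))
save(s,"s0.png");save(t,"t0.png")
print(s["position"],s["attitude"],t["position"],t["attitude"],s["fx"],t["fx"])
for n in "casting_mid casting bail_top bail_side_a bail_side_b hook_seat hook_tip tester_box pliers_blue screw_box teal_pot".split():
    a=viewer.pinpoint(n,s);b=viewer.pinpoint(n,t)
    f=lambda l:[(np.round(q["location"],1).tolist(),round(q["score"],2)) for q in l[:3]]
    print(n,f(a),f(b), *( tri([s,t],[a[0]["location"],b[0]["location"]]) if a and b else []))
print(sensors.state())
E
```

```text
[ 107.7 -331.1  897.6] [-147.4    0.7  -80.3] [ 157.6  -79.5 1276.4] [-157.8    0.6 -110.6] 374.9214199351639 458.9747196634013
casting_mid [([256.8, 233.0], 0.67)] [([268.5, 218.4], 0.92), ([286.5, 257.1], 0.58)] [ 540.9 -261.     6.1] [6.9, 6.9]
casting [([258.6, 217.3], 0.85)] [([265.2, 212.7], 0.79)] [ 552.5 -257.1   56.4] [2.6, 2.6]
bail_top [([256.9, 267.7], 0.98)] [([283.6, 256.6], 0.95), ([188.8, 190.7], 0.72), ([316.1, 188.1], 0.3)] [ 432.2 -268.5    9.5] [8.4, 8.4]
bail_side_a [([264.2, 263.7], 0.79), ([243.1, 264.1], 0.73)] [([273.6, 254.7], 0.94), ([288.8, 243.5], 0.55)] [ 484.4 -269.6 -115.8] [21.3, 21.3]
bail_side_b [([264.2, 263.7], 0.79), ([243.1, 264.1], 0.73)] [([273.6, 254.7], 0.94), ([288.8, 243.5], 0.55)] [ 484.4 -269.6 -115.8] [21.3, 21.3]
hook_seat [([177.9, 145.2], 0.92), ([171.9, 235.4], 0.4)] [([189.0, 191.2], 0.58)] [598.9 -73.5 257.6] [2.9, 2.9]
hook_tip [([170.4, 144.4], 0.6)] [([187.0, 199.8], 0.6)] [572.6 -65.9 284.9] [2.3, 2.3]
tester_box [([269.8, 177.1], 0.78)] [([249.5, 170.8], 0.76)] [ 703.1 -265.4   23.4] [1.5, 1.5]
pliers_blue [([170.3, 235.1], 0.56)] [([197.7, 261.8], 0.8)] [499.2 -30.6  -7.1] [2.1, 2.1]
screw_box [([325.4, 222.0], 0.97), ([265.1, 262.5], 0.15)] [([314.4, 184.9], 0.92)] [ 596.6 -432.4    6. ] [0.1, 0.1]
teal_pot [([306.5, 190.3], 0.75)] [([285.0, 164.4], 0.87)] [ 690.  -374.6    5.5] [1.7, 1.7]
{'time_s': 1.2, 'qpos': array([69.2, 18.3, 89.6, -0. , 72. , -1.1]), 'qvel': array([-0.1,  0. , -0. ,  0. , -0.1,  0. ]), 'effort': array([ -0. , -41.2, -23.2,   0.1,   0. ,   0. ]), 'ee_pos': array([193.8, 541.4, 206.9]), 'ee_rot': array([180. ,   0. , 160.3]), 'force': array([-0.1,  0.5,  0.5]), 'torque': array([ 0. , -0.1, -0. ]), 'gripper_force': 0.0, 'gripper_width': 91.24284667006238}
```

View pictures.

```bash
python3 - <<'E'
import cv2
s=cv2.imread("pics/s0.png");t=cv2.imread("pics/t0.png")
cv2.imwrite("pics/b.png",cv2.resize(s[100:300,130:370],(720,600),interpolation=cv2.INTER_CUBIC))
cv2.imwrite("pics/c.png",cv2.resize(t[130:290,150:350],(750,600),interpolation=cv2.INTER_CUBIC))
E
```

```text
(no output)
```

View pics/b.png

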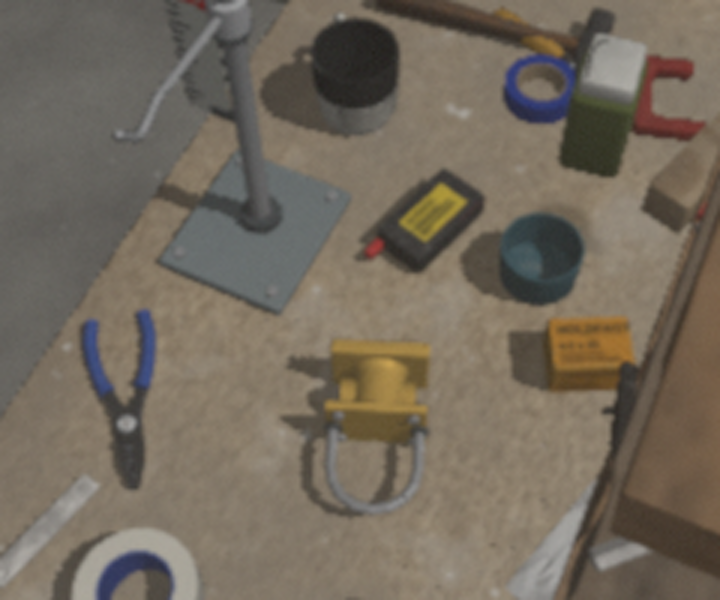

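View pics/c.png

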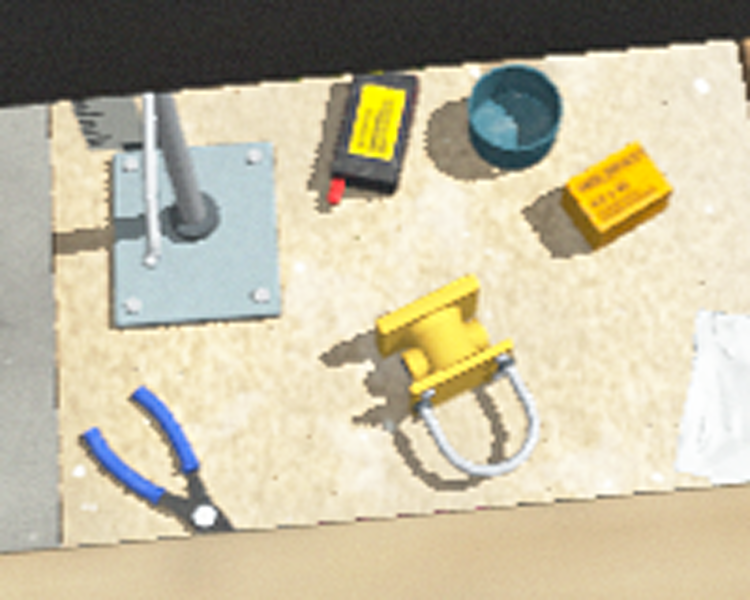

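View pics/a.png

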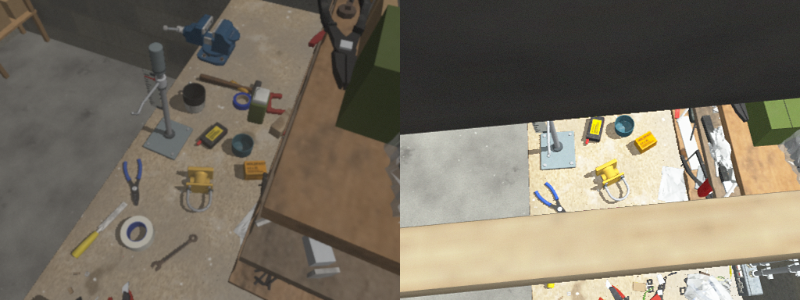

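```bash
cat > fit.py <<'E'
from h import *
from scipy.optimize import least_squares
def Rc(psi):  # lying: z level, y level, x vertical. z=(cos,sin,0); y level; x=+-up
    z=np.array([np.cos(psi),np.sin(psi),0]);x=np.array([0,0,1.]);y=np.cross(z,x);return np.c_[x,y,z]
E
python3 - <<'E'
from fit import *
s=viewer.grab_frame("scene");t=viewer.grab_frame("top")
ob=[]
for p in(s,t):
    for n in("casting_mid","casting","bail_top","bail_side_a"):
        for q in viewer.pinpoint(n,p)[:2]: ob.append((p is s,n,np.round(q["location"],1).tolist(),round(q["score"],2)))
for o in ob: print(o)
# manual check: bail_top, lying axis at z=32
P=lambda p,uv:np.round(atz(p,uv,32),1)
print("scene mid",P(s,(130+380/3,100+390/3)),"bail",P(s,(130+377/3,100+507/3)),"foot", P(s,(130+381/3,100+350/3)))
print("top mid",P(t,(150+441/3.75,130+345/3.75)),"bail",P(t,(150+492/3.75,130+468/3.75)))
# fit with network points, all four
for o in ob: print(o[1],np.round(atz(s if o[0] else t,o[2],32),1))
print("hook seat", tri([s,t],[(130+141/3,100+134/3),(150+152/3.75,130+235/3.75)]))
print("hook tip", tri([s,t],[(130+118/3,100+134/3),(150+151/3.75,130+260/3.75)]))
print("column base",atz(s,(130+261/3,100+213/3),12),atz(t,(150+192/3.75,130+216/3.75),12))
print("plate corners",[np.round(atz(t,(150+a/3.75,130+b/3.75),12)) for a,b in((113,150),(273,143),(113,327),(281,314))])
E
```

```text
(True, 'casting_mid', [254.9, 231.5], 0.8)
(True, 'casting', [254.3, 219.8], 0.84)
(True, 'bail_top', [257.0, 269.0], 0.62)
(True, 'bail_side_a', [264.3, 260.3], 0.73)
(True, 'bail_side_a', [327.6, 220.6], 0.16)
(False, 'casting_mid', [271.2, 221.5], 0.95)
(False, 'casting', [262.5, 210.2], 0.67)
(False, 'casting', [250.7, 168.2], 0.28)
(False, 'bail_top', [285.2, 254.0], 0.76)
(False, 'bail_side_a', [293.6, 245.7], 0.98)
(False, 'bail_side_a', [273.3, 253.8], 0.82)
scene mid [ 530.6 -257.6   32. ] bail [ 427.2 -272.4   32. ] foot [ 568.9 -252.2   32. ]
top mid [ 529.8 -255.1   32. ] bail [ 427.6 -255.6   32. ]
casting_mid [ 525.6 -253.9   32. ]
casting [ 558.6 -246.7   32. ]
bail_top [ 427.8 -275.5   32. ]
bail_side_a [ 452.6 -289.5   32. ]
bail_side_a [ 587.2 -434.7   32. ]
casting_mid [ 527.5 -265.3   32. ]
casting [ 568.2 -254.4   32. ]
casting [ 704.9 -269.4   32. ]
bail_top [ 425.8 -266.8   32. ]
bail_side_a [ 439.4 -297.6   32. ]
bail_side_a [ 437.9 -236.2   32. ]
hook seat (array([588.8390504 , -76.32280314, 271.172303  ]), [2.1, 2.1])
hook tip (array([562.31051489, -71.84800795, 300.39009394]), [0.3, 0.3])
column base [ 708.70190122 -111.49786649   12.        ] [ 706.50927402 -111.85246222   12.        ]
plate corners [array([784., -70.,  12.]), array([ 744., -193.,   12.]), array([640., -25.,  12.]), array([ 603., -151.,   12.])]
```

```bash
cat > plan.py <<'E'
from h import *
from scipy.spatial.transform import Slerp
import math
def tool(yhead,tilt=0,tdir=None):
    """tool y horizontal at yhead deg; z = down tilted by `tilt` toward the horizontal dir y+90 (deg)"""
    h=np.radians(yhead);y=np.array([np.cos(h),np.sin(h),0]);f=np.array([-np.sin(h),np.cos(h),0])
    a=np.radians(tilt);z=np.sin(a)*f-np.cos(a)*np.array([0,0,1.]);return np.c_[np.cross(y,z),y,z]
def cur():
    s=sensors.state();return np.array(s["ee_pos"],float),rot(s["ee_rot"])
def plan(p0,R0,p1,R1,v=38.,w=6.5,n=None,show=True):
    """rows in cm / rad from pose0 to pose1, straight + slerp, rounded with carried error"""
    ang=np.degrees(R.from_matrix(R0.T@R1).magnitude())
    n=n or max(1,math.ceil(max(np.linalg.norm(p1-p0)/v,ang/w)))
    sl=Slerp([0,1],R.from_matrix([R0,R1]));p,Rr=p0.copy(),R0.copy();rows=[]
    for i in range(1,n+1):
        t=i/n;d=np.round(Rr.T@(p0+(p1-p0)*t-p)/10,2);om=np.round(R.from_matrix(Rr.T@sl(t).as_matrix()).as_rotvec(),3)
        p=p+Rr@d*10;Rr=Rr@R.from_rotvec(om).as_matrix();rows.append([*d,*om])
    if show:
        for i in range(0,n,5): print("["+",".join("%g"%(x+0) for r in rows[i:i+5] for x in r)+"]")
    return p,Rr
def tcp(g,Rm): return np.array(g,float)+5*Rm[:,2]
E
python3 - <<'E'
from plan import *
p,Rm=cur()
# A over start of bail, tool down, y heading -85 ; B tilt 55
A=tool(-85); 
print("A");q=plan(p,Rm,np.array([330,-272,260.]),A,v=38)
B=tool(-85,55)
u=np.array([np.cos(np.radians(5.3)),np.sin(np.radians(5.3)),0])
G=np.array([528,-259.5,32])-56*u  # casting z=96
print("G",G,B)
print("B");q=plan(*q,tcp(G,B)-110*B[:,2]+[0,0,10],B,v=38)
E
```

```text
A
[-1.68,-3,-0.22,0,0,0.113,-2,-2.79,-0.22,0,0,0.113,-2.31,-2.55,-0.22,0,0,0.113,-2.58,-2.27,-0.23,0,0,0.113,-2.81,-1.97,-0.22,0,0,0.113]
[-3.02,-1.63,-0.22,0,0,0.113,-3.19,-1.29,-0.22,0,0,0.113,-3.31,-0.91,-0.22,0,0,0.113,-3.4,-0.54,-0.22,0,0,0.112,-3.43,-0.16,-0.23,0,0,0.113]
[-3.43,0.24,-0.22,0,0,0.113,-3.38,0.62,-0.22,0,0,0.113,-3.29,0.99,-0.22,0,0,0.113,-3.15,1.36,-0.22,0,0,0.113,-2.98,1.71,-0.22,0,0,0.113]
[-2.78,2.03,-0.22,0,0,0.113,-2.52,2.33,-0.23,0,0,0.113,-2.24,2.6,-0.22,0,0,0.113,-1.94,2.84,-0.22,0,0,0.113,-1.61,3.04,-0.22,0,0,0.113]
[-1.25,3.2,-0.22,0,0,0.113,-0.88,3.32,-0.22,0,0,0.113,-0.5,3.4,-0.23,0,0,0.113,-0.12,3.43,-0.22,0,0,0.113]
G [ 472.2394169 -264.6727529   32.       ] [[ 0.5713938   0.08715574  0.81603492]
 [ 0.04999048 -0.9961947   0.0713938 ]
 [ 0.81915204  0.         -0.57357644]]
B
[0.63,0.06,1.75,0,0.107,0,0.43,0.05,1.81,0,0.106,0,0.24,0.06,1.85,0,0.107,0,0.04,0.06,1.86,0,0.107,0,-0.15,0.05,1.86,0,0.106,0]
[-0.35,0.06,1.82,0,0.107,0,-0.55,0.06,1.78,0,0.107,0,-0.73,0.06,1.72,0,0.106,0,-0.91,0.05,1.62,0,0.107,0]
```

Emit:
step_arm(plan=[-1.68,-3,-0.22,0,0,0.113,-2,-2.79,-0.22,0,0,0.113,-2.31,-2.55,-0.22,0,0,0.113,-2.58,-2.27,-0.23,0,0,0.113,-2.81,-1.97,-0.22,0,0,0.113], hand=9.12)

```text
time_s: 2.12
ee_pos: [222.1, 370.4, 218.0]
ee_rot: [180.0, 0.0, 127.6]
force: [1.2, 1.1, 1.0]
gripper_width: 91.1
gripper_force: 0.0
```

Emit:
step_arm(plan=[-3.02,-1.63,-0.22,0,0,0.113,-3.19,-1.29,-0.22,0,0,0.113,-3.31,-0.91,-0.22,0,0,0.113,-3.4,-0.54,-0.22,0,0,0.112,-3.43,-0.16,-0.23,0,0,0.113])

```text
time_s: 2.53
ee_pos: [250.3, 200.9, 229.3]
ee_rot: [180.0, -0.0, 95.4]
force: [1.2, 0.3, -0.1]
gripper_width: 91.5
gripper_force: 0.0
```

Emit:
step_arm(plan=[-3.43,0.24,-0.22,0,0,0.113,-3.38,0.62,-0.22,0,0,0.113,-3.29,0.99,-0.22,0,0,0.113,-3.15,1.36,-0.22,0,0,0.113,-2.98,1.71,-0.22,0,0,0.113])

```text
time_s: 2.95
ee_pos: [278.7, 31.5, 240.5]
ee_rot: [179.9, -0.1, 63.0]
force: [1.3, 0.6, 0.4]
gripper_width: 90.9
gripper_force: 0.0
```

Emit:
step_arm(plan=[-2.78,2.03,-0.22,0,0,0.113,-2.52,2.33,-0.23,0,0,0.113,-2.24,2.6,-0.22,0,0,0.113,-1.94,2.84,-0.22,0,0,0.113,-1.61,3.04,-0.22,0,0,0.113])

```text
time_s: 3.37
ee_pos: [307.0, -138.3, 251.6]
ee_rot: [180.0, -0.1, 30.5]
force: [0.8, 0.3, 0.2]
gripper_width: 91.2
gripper_force: 0.0
```

Emit:
step_arm(plan=[-1.25,3.2,-0.22,0,0,0.113,-0.88,3.32,-0.22,0,0,0.113,-0.5,3.4,-0.23,0,0,0.113,-0.12,3.43,-0.22,0,0,0.113])

```text
time_s: 3.7
ee_pos: [329.8, -273.8, 260.3]
ee_rot: [180.0, -0.0, 4.6]
force: [1.0, 0.5, 0.1]
gripper_width: 91.0
gripper_force: 0.0
```

Emit:
step_arm(plan=[0.63,0.06,1.75,0,0.107,0,0.43,0.05,1.81,0,0.106,0,0.24,0.06,1.85,0,0.107,0,0.04,0.06,1.86,0,0.107,0,-0.15,0.05,1.86,0,0.106,0])

```text
time_s: 4.12
ee_pos: [360.0, -271.3, 175.2]
ee_rot: [-180.0, -29.6, 5.0]
force: [-0.7, 0.1, -0.9]
gripper_width: 91.0
gripper_force: 0.0
```

Emit:
step_arm(plan=[-0.35,0.06,1.82,0,0.107,0,-0.55,0.06,1.78,0,0.107,0,-0.73,0.06,1.72,0,0.106,0,-0.91,0.05,1.62,0,0.107,0])

```text
time_s: 4.45
ee_pos: [375.6, -265.6, 128.1]
ee_rot: [-178.6, -45.4, 5.2]
force: [0.2, 1.0, -0.4]
gripper_width: 91.3
gripper_force: 0.0
```

Emit:
step_arm(plan=[0,0,0,0,0,0])

```text
time_s: 4.53
ee_pos: [373.7, -263.5, 124.6]
ee_rot: [-177.7, -45.0, 4.5]
force: [-0.0, -0.3, -0.8]
gripper_width: 91.0
gripper_force: 0.0
```

```bash
python3 - <<'E'
from plan import *
s=sensors.state();print(s["qpos"],s["qvel"],s["ee_pos"],s["ee_rot"])
p=viewer.grab_frame("scene");t=viewer.grab_frame("top")
save(p,"s1.png");im=np.hstack([p["img"][130:330,150:370],t["img"][130:330,190:380]]);cv2.imwrite("pics/d.png",cv2.resize(im[:,:,::-1],(800,390),interpolation=cv2.INTER_CUBIC))
for n in("casting_mid","casting","bail_top","bail_side_a"):
  for c in(p,t):
    for q in viewer.pinpoint(n,c)[:2]: print(n,c is p,np.round(atz(c,q["location"],32),1),q["score"])
E
```

```text
[-67.8184391   10.2956651  134.68622076  69.22709052  47.17426404
 -38.48392292] [ 2.29996089 -3.40815761 -4.65796389 -8.02990962  0.30459981 15.86724109] [ 373.69596577 -263.52360059  124.61718152] [-177.72841141  -45.04642405    4.4968498 ]
casting_mid True [ 524. -258.   32.] 0.61
casting_mid True [483.5 -49.6  32. ] 0.59
casting_mid False [ 437.1 -240.9   32. ] 0.68
casting_mid False [ 533.5 -257.8   32. ] 0.59
casting True [ 561.6 -253.9   32. ] 0.58
casting False [ 557.8 -252.5   32. ] 0.58
casting False [ 439.3 -301.2   32. ] 0.4
bail_top True [ 432.1 -275.5   32. ] 0.83
bail_top False [ 418.8 -267.6   32. ] 0.85
bail_side_a True [ 428.2 -241.6   32. ] 0.62
bail_side_a True [ 442.  -286.7   32. ] 0.56
bail_side_a False [ 435.4 -238.2   32. ] 0.7
bail_side_a False [ 443.5 -295.7   32. ] 0.64
```

View pics/d.png

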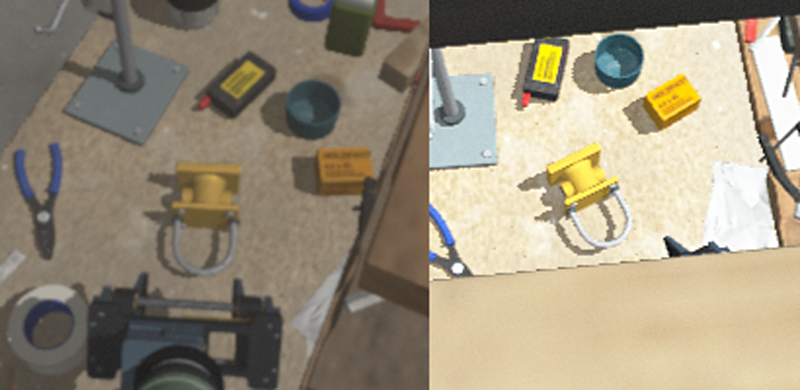

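```bash
python3 - <<'E'
from plan import *
B=tool(-84.5,50);G=[471,-265.5,33]
p,Rm=cur()
plan(p,Rm,tcp(G,B)-45*B[:,2],B,v=20,w=3)
# yellow blob check
s=viewer.grab_frame("scene")
hsv=cv2.cvtColor(s["img"],cv2.COLOR_RGB2HSV);m=((hsv[...,0]>18)&(hsv[...,0]<30)&(hsv[...,1]>170)).astype(np.uint8)
m[:, :225]=0;m[:,290:]=0;m[:200]=0;m[260:]=0
r,_,_=0,0,0
ys,xs=np.nonzero(m);print(len(xs))
rect=cv2.minAreaRect(np.c_[xs,ys].astype(np.float32));b=cv2.boxPoints(rect);print(b)
for c in b: print(c,atz(s,c,64)[:2],atz(s,c,32)[:2])
E
```

```text
[-0.09,0.24,1.89,-0.005,0.017,-0.001,-0.12,0.22,1.88,-0.004,0.017,-0.001,-0.16,0.22,1.89,-0.005,0.016,-0.001,-0.18,0.22,1.88,-0.005,0.017,-0.001,-0.22,0.2,1.88,-0.004,0.017,0]
0
[[0. 0.]
 [0. 0.]
 [0. 0.]
 [0. 0.]]
[0. 0.] [1344.94551562  906.250094  ] [1392.44073202  953.75023184]
[0. 0.] [1344.94551562  906.250094  ] [1392.44073202  953.75023184]
[0. 0.] [1344.94551562  906.250094  ] [1392.44073202  953.75023184]
[0. 0.] [1344.94551562  906.250094  ] [1392.44073202  953.75023184]
```

Emit:
step_arm(plan=[-0.09,0.24,1.89,-0.005,0.017,-0.001,-0.12,0.22,1.88,-0.004,0.017,-0.001,-0.16,0.22,1.89,-0.005,0.016,-0.001,-0.18,0.22,1.88,-0.005,0.017,-0.001,-0.22,0.2,1.88,-0.004,0.017,0])

```text
time_s: 5.5
ee_pos: [440.8, -268.7, 57.6]
ee_rot: [-179.9, -50.0, 5.4]
force: [-0.6, 0.3, 1.3]
gripper_width: 91.1
gripper_force: 0.0
```

```bash
python3 - <<'E'
from plan import *
s=sensors.state();print(s["qpos"].round(1),s["ee_pos"].round(1),s["ee_rot"].round(1))
p=viewer.grab_frame("scene");save(p,"s2.png")
cv2.imwrite("pics/e.png",cv2.resize(p["img"][195:320,180:340][:,:,::-1],(768,600),interpolation=cv2.INTER_CUBIC))
# predicted pixels: fingertips inner, bail legs
P,Rm=cur()
for sgn in(1,-1): print("tip",sgn,np.round(proj(p,P+Rm@[0,sgn*45.6,14]),1))
u=np.array([np.cos(np.radians(5.5)),np.sin(np.radians(5.5)),0]);v=np.array([-u[1],u[0],0])
for sgn in(1,-1):
  for z in(70,96): print("leg",sgn,z,np.round(proj(p,np.array([471,-265.5,32])+(96-z)*u+sgn*36*v),1))
print("top",np.round(proj(p,np.array([471,-265.5,32])-42*u),1))
E
```

```text
[-60.5  23.8 138.2  97.9  45.  -66.3] [ 440.8 -268.7   57.6] [-179.9  -50.     5.4]
tip 1 [274.  258.3]
tip -1 [236.3 255.8]
leg 1 70 [242.3 241.3]
leg 1 96 [241.4 250.9]
leg -1 70 [270.9 243.1]
leg -1 96 [270.4 252.8]
top [254.6 268. ]
```

View pics/e.png

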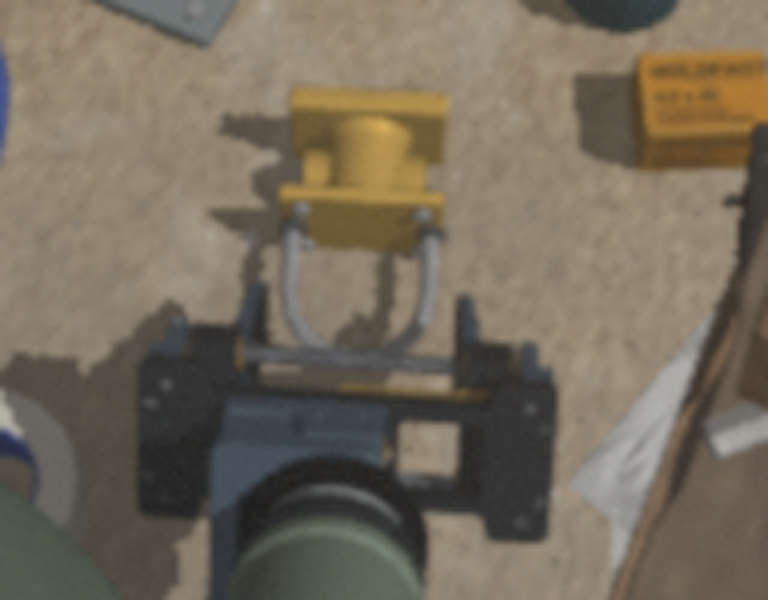

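```bash
python3 - <<'E'
from plan import *
B=tool(-85,50);G=[471,-263.3,32]
p,Rm=cur()
q=plan(p,Rm,tcp(G,B),B,n=10)
E
```

```text
[0.02,-0.02,0.43,-0.001,0,0,0.02,-0.02,0.43,-0.001,0,0,0.02,-0.01,0.42,-0.001,0.001,0.001,0.02,-0.02,0.43,-0.001,0,0,0.02,-0.02,0.43,-0.001,0,0]
[0.02,-0.02,0.43,-0.001,0,0,0.02,-0.02,0.43,0,0,0,0.02,-0.02,0.43,-0.001,0,0,0.02,-0.02,0.42,-0.001,0.001,0.001,0.02,-0.02,0.43,-0.001,0,0]
```

Emit:
step_arm(plan=[0.02,-0.04,0.43,-0.001,0,0,0.02,-0.04,0.43,-0.001,0,0,0.02,-0.04,0.42,-0.001,0.001,0.001,0.02,-0.04,0.43,-0.001,0,0,0.02,-0.02,0.43,-0.001,0,0])

```text
time_s: 5.97
ee_pos: [457.2, -265.2, 45.6]
ee_rot: [179.8, -50.1, 5.3]
force: [0.3, -0.0, 0.1]
gripper_width: 90.7
gripper_force: 0.0
```

Emit:
step_arm(plan=[0.02,0,0.43,-0.001,0,0,0.02,0,0.43,0,0,0,0.02,0,0.43,-0.001,0,0,0.02,0,0.42,-0.001,0.001,0.001,0.02,0,0.43,-0.001,0,0])

```text
time_s: 6.38
ee_pos: [474.2, -263.4, 31.7]
ee_rot: [179.8, -50.1, 5.1]
force: [1.1, 0.3, -0.0]
gripper_width: 91.2
gripper_force: 0.0
```

Emit:
step_arm(plan=[0,0,0,0,0,0,0,0,0,0,0,0,0,0,0,0,0,0,0,0,0,0,0,0,0,0,0,0,0,0], hand=7, newtons=45)

```text
time_s: 6.8
ee_pos: [473.8, -263.2, 32.0]
ee_rot: [179.8, -50.1, 5.1]
force: [2.0, 1.9, -1.3]
gripper_width: 78.5
gripper_force: 45.0
```

Emit:
step_arm(plan=[0,0,0,0,0,0,0,0,0,0,0,0,0,0,0,0,0,0,0,0,0,0,0,0])

```text
time_s: 7.13
ee_pos: [473.7, -263.2, 32.0]
ee_rot: [179.8, -50.1, 5.1]
force: [0.4, 0.9, -1.4]
gripper_width: 78.6
gripper_force: 45.0
```

```bash
python3 - <<'E'
from plan import *
p,Rm=cur()
q=(p,Rm)
g0=p-5*Rm[:,2]
for th,g in((30,[469,-263,80]),(60,[465,-262,106]),(90,[460,-262,108])):
    B=tool(-85.0-22*th/90,50-th); print(th); q=plan(*q,tcp(g,B),B,n=8)
    print(np.degrees(0),q[0].round(1),R.from_matrix(q[1]).as_euler('xyz',degrees=True).round(1))
E
```

```text
30
[0.39,0,-0.38,-0.009,-0.066,0.013,0.37,-0.01,-0.4,-0.009,-0.065,0.014,0.34,0,-0.42,-0.009,-0.066,0.013,0.31,-0.01,-0.45,-0.009,-0.065,0.014,0.28,-0.01,-0.46,-0.009,-0.066,0.013]
[0.25,0,-0.49,-0.01,-0.066,0.013,0.21,-0.01,-0.49,-0.009,-0.065,0.014,0.19,0,-0.52,-0.009,-0.066,0.013]
0.0 [ 470.7 -263.1   75.4] [180.  -20.   -2.3]
60
[0.03,-0.01,-0.33,-0.001,-0.065,0.016,0.01,-0.01,-0.33,-0.002,-0.066,0.016,-0.01,-0.01,-0.33,-0.001,-0.065,0.016,-0.03,-0.01,-0.33,-0.001,-0.065,0.017,-0.06,-0.01,-0.33,-0.002,-0.066,0.016]
[-0.08,-0.01,-0.32,-0.001,-0.065,0.016,-0.09,-0.01,-0.32,-0.002,-0.065,0.016,-0.12,0,-0.31,-0.001,-0.066,0.016]
0.0 [ 464.2 -261.9  101.1] [180.   10.   -9.7]
90
[-0.1,0.01,-0.02,0.007,-0.065,0.015,-0.09,0,-0.02,0.007,-0.066,0.014,-0.1,0.01,-0.01,0.007,-0.065,0.015,-0.1,0.01,0,0.006,-0.065,0.015,-0.1,0.01,0,0.007,-0.066,0.014]
[-0.1,0.01,0.01,0.007,-0.065,0.015,-0.09,0.02,0.01,0.007,-0.065,0.015,-0.1,0.01,0.03,0.007,-0.065,0.014]
0.0 [ 456.9 -261.   104.2] [-180.   40.  -17.]
```

Emit:
step_arm(plan=[0.39,0,-0.38,-0.009,-0.066,0.013,0.37,-0.01,-0.4,-0.009,-0.065,0.014,0.34,0,-0.42,-0.009,-0.066,0.013,0.31,-0.01,-0.45,-0.009,-0.065,0.014,0.28,-0.01,-0.46,-0.009,-0.066,0.013], newtons=60)

```text
time_s: 7.55
ee_pos: [472.6, -261.5, 55.0]
ee_rot: [-179.0, -34.2, 0.8]
force: [1.6, 1.4, -1.0]
gripper_width: 78.0
gripper_force: 60.0
```

Emit:
step_arm(plan=[0.25,0,-0.49,-0.01,-0.066,0.013,0.21,-0.01,-0.49,-0.009,-0.065,0.014,0.19,0,-0.52,-0.009,-0.066,0.013])

```text
time_s: 7.8
ee_pos: [471.0, -257.8, 63.7]
ee_rot: [-178.5, -27.0, -0.7]
force: [1.9, 1.7, -2.6]
gripper_width: 78.1
gripper_force: 60.0
```

```bash
python3 - <<'E'
from plan import *
s=sensors.state();print(s["qpos"].round(1),s["ee_pos"].round(1),s["ee_rot"].round(1),s["force"],s["torque"])
p=viewer.grab_frame("scene")
cv2.imwrite("pics/f.png",cv2.resize(p["img"][195:320,180:340][:,:,::-1],(640,500),interpolation=cv2.INTER_CUBIC))
E
```

```text
[-41.6  16.4 124.3  45.5  26.3   9.6] [ 471.  -257.8   63.7] [-178.5  -27.    -0.7] [ 1.94926635  1.66905947 -2.60909462] [-0.06413581  0.18906631  0.12451476]
```

View pics/f.png

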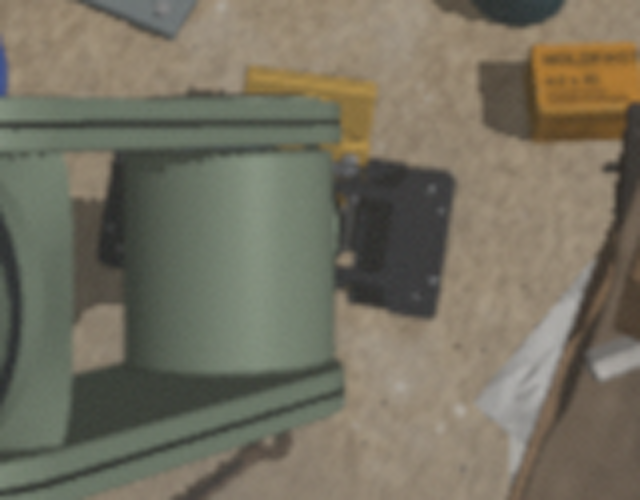

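```bash
python3 - <<'E'
from plan import *
q=cur()
for th,g,n in((30,[469,-261,80],5),(60,[465,-261,106],10),(90,[460,-262,108],10)):
    B=tool(-85.0-22*th/90,50-th); print(th); q=plan(*q,tcp(g,B),B,n=n)
E
```

```text
30
[0.06,0.05,-0.2,-0.007,-0.025,0.006,0.06,0.05,-0.19,-0.007,-0.024,0.006,0.05,0.05,-0.2,-0.008,-0.025,0.005,0.05,0.06,-0.2,-0.007,-0.024,0.006,0.04,0.05,-0.2,-0.007,-0.025,0.006]
60
[0.03,0,-0.27,-0.001,-0.052,0.013,0.01,0,-0.26,-0.001,-0.052,0.013,0,0,-0.27,-0.001,-0.053,0.013,-0.02,0,-0.26,-0.002,-0.052,0.013,-0.02,0.01,-0.27,-0.001,-0.052,0.012]
[-0.05,0,-0.26,-0.001,-0.052,0.013,-0.05,0,-0.26,-0.001,-0.053,0.013,-0.07,0.01,-0.26,-0.001,-0.052,0.013,-0.09,0.01,-0.25,-0.001,-0.052,0.013,-0.09,0,-0.25,-0.001,-0.052,0.013]
90
[-0.08,0.01,-0.02,0.005,-0.052,0.012,-0.07,0.02,-0.01,0.006,-0.053,0.011,-0.08,0.02,-0.01,0.005,-0.052,0.012,-0.07,0.01,-0.01,0.006,-0.052,0.012,-0.08,0.02,0,0.005,-0.053,0.012]
[-0.08,0.02,0,0.006,-0.052,0.011,-0.07,0.02,0,0.005,-0.052,0.012,-0.08,0.02,0.01,0.006,-0.053,0.012,-0.07,0.02,0.02,0.005,-0.052,0.012,-0.08,0.02,0.01,0.005,-0.052,0.011]
```

Emit:
step_arm(plan=[0.06,0.05,-0.2,-0.007,-0.025,0.006,0.06,0.05,-0.19,-0.007,-0.024,0.006,0.05,0.05,-0.2,-0.008,-0.025,0.005,0.05,0.06,-0.2,-0.007,-0.024,0.006,0.04,0.05,-0.2,-0.007,-0.025,0.006])

```text
time_s: 8.27
ee_pos: [468.8, -259.4, 72.8]
ee_rot: [-179.8, -19.9, -2.3]
force: [1.8, 1.6, -2.1]
gripper_width: 78.3
gripper_force: 60.0
```

Emit:
step_arm(plan=[0.03,0,-0.27,-0.001,-0.052,0.013,0.01,0,-0.26,-0.001,-0.052,0.013,0,0,-0.27,-0.001,-0.053,0.013,-0.02,0,-0.26,-0.002,-0.052,0.013,-0.02,0.01,-0.27,-0.001,-0.052,0.012])

```text
time_s: 8.68
ee_pos: [466.2, -259.4, 86.0]
ee_rot: [-179.3, -5.0, -6.0]
force: [1.3, 1.0, -2.9]
gripper_width: 78.3
gripper_force: 60.0
```

Emit:
step_arm(plan=[-0.05,0,-0.26,-0.001,-0.052,0.013,-0.05,0,-0.26,-0.001,-0.053,0.013,-0.07,0.01,-0.26,-0.001,-0.052,0.013,-0.09,0.01,-0.25,-0.001,-0.052,0.013,-0.09,0,-0.25,-0.001,-0.052,0.013])

```text
time_s: 9.1
ee_pos: [461.9, -258.5, 97.8]
ee_rot: [-179.6, 10.2, -9.5]
force: [-0.7, 0.7, -7.1]
gripper_width: 78.5
gripper_force: 59.9
```

Emit:
step_arm(plan=[-0.08,0.01,-0.02,0.005,-0.052,0.012,-0.07,0.02,-0.01,0.006,-0.053,0.011,-0.08,0.02,-0.01,0.005,-0.052,0.012,-0.07,0.01,-0.01,0.006,-0.052,0.012,-0.08,0.02,0,0.005,-0.053,0.012])

```text
time_s: 9.52
ee_pos: [458.8, -258.6, 98.9]
ee_rot: [-178.9, 25.2, -12.8]
force: [-0.1, 0.3, -4.4]
gripper_width: 78.4
gripper_force: 59.9
```

Emit:
step_arm(plan=[-0.08,0.02,0,0.006,-0.052,0.011,-0.07,0.02,0,0.005,-0.052,0.012,-0.08,0.02,0.01,0.006,-0.053,0.012,-0.07,0.02,0.02,0.005,-0.052,0.012,-0.08,0.02,0.01,0.005,-0.052,0.011])

```text
time_s: 9.93
ee_pos: [455.8, -259.0, 100.1]
ee_rot: [-179.3, 40.1, -16.5]
force: [-0.2, -0.5, -6.4]
gripper_width: 78.1
gripper_force: 60.0
```

```bash
python3 - <<'E'
from plan import *
s=sensors.state();print(s["qpos"].round(1),s["ee_pos"].round(1),s["ee_rot"].round(1),s["force"],s["torque"],s["gripper_width"])
p=viewer.grab_frame("scene");t=viewer.grab_frame("top")
im=np.hstack([p["img"][150:330,170:350],t["img"][150:330,200:380]])
cv2.imwrite("pics/g.png",cv2.resize(im[:,:,::-1],(800,400),interpolation=cv2.INTER_CUBIC))
E
```

```text
[-26.9  41.1  77.9  -6.1 100.7  80.8] [ 455.8 -259.   100.1] [-179.3   40.1  -16.5] [-0.15835868 -0.47271087 -6.36211434] [-0.3402828  -0.8655967   0.00894098] 78.12671481733308
```

View pics/g.png

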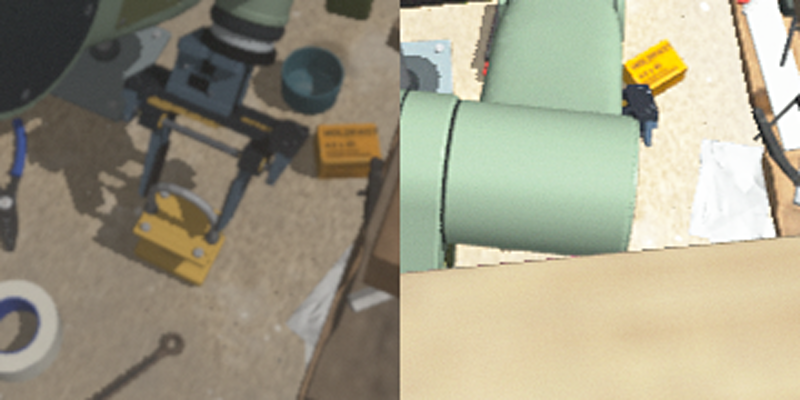

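Emit:
step_arm(plan=[0.13,0,0.15,0,0,0,0.13,0,0.15,0,0,0,0.13,0,0.15,0,0,0,0,0,0,0,0,0])

```text
time_s: 10.37
ee_pos: [455.1, -259.8, 95.9]
ee_rot: [-179.8, 40.0, -16.7]
force: [0.4, 0.1, -5.4]
gripper_width: 78.0
gripper_force: 60.0
```

Emit:
step_arm(plan=[0.07,0,0.08,0,0,0,0.06,0,0.07,0,0,0,0,0,0,0,0,0])

```text
time_s: 10.62
ee_pos: [455.3, -260.0, 94.1]
ee_rot: [-179.8, 40.0, -16.8]
force: [0.7, -0.2, -5.4]
gripper_width: 78.6
gripper_force: 60.0
```

Emit:
step_arm(plan=[0.13,0,0.15,0,0,0,0,0,0,0,0,0])

```text
time_s: 10.78
ee_pos: [455.1, -260.0, 92.0]
ee_rot: [-179.8, 40.1, -16.8]
force: [-1.1, -0.3, -3.5]
gripper_width: 78.0
gripper_force: 60.0
```

Emit:
step_arm(plan=[0.13,0,0.15,0,0,0,0,0,0,0,0,0])

```text
time_s: 10.95
ee_pos: [454.3, -259.6, 91.5]
ee_rot: [-179.9, 40.2, -16.8]
force: [-1.4, 1.4, 4.1]
gripper_width: 78.6
gripper_force: 60.1
```

Emit:
step_arm(plan=[0.13,0,0.15,0,0,0,0,0,0,0,0,0])

```text
time_s: 11.12
ee_pos: [453.5, -259.2, 91.1]
ee_rot: [-179.9, 40.4, -16.9]
force: [-1.9, 3.6, 9.8]
gripper_width: 78.5
gripper_force: 60.1
```

Emit:
step_arm(plan=[-0.13,0,-0.15,0,0,0,-0.06,0,-0.07,0,0,0,0,0,0,0,0,0])

```text
time_s: 11.37
ee_pos: [455.2, -259.9, 91.7]
ee_rot: [-179.8, 40.1, -16.8]
force: [-0.3, 1.6, 3.8]
gripper_width: 78.5
gripper_force: 60.0
```

Emit:
step_arm(plan=[0,0,0,0,0,0,0,0,0,0,0,0,0,0,0,0,0,0,0,0,0,0,0,0], hand=9.12)

```text
time_s: 11.7
ee_pos: [455.7, -260.5, 90.5]
ee_rot: [-179.9, 40.0, -16.8]
force: [-0.0, 0.2, -0.3]
gripper_width: 91.1
gripper_force: 0.0
```

Emit:
step_arm(plan=[0,0,-0.5,0,0,0,0,0,-0.8,0,0,0,0,0,-1,0,0,0,0,0,-1,0,0,0,0,0,-1,0,0,0])

```text
time_s: 12.12
ee_pos: [482.7, -268.6, 124.7]
ee_rot: [-179.9, 40.0, -16.8]
force: [-1.1, -0.0, -0.4]
gripper_width: 91.0
gripper_force: 0.0
```

Emit:
step_arm(plan=[0,0,-1.5,0,0,0,0,0,-2,0,0,0,0,0,-2,0,0,0,0,0,-2,0,0,0,0,0,-2,0,0,0])

```text
time_s: 12.53
ee_pos: [541.2, -286.5, 198.0]
ee_rot: [-179.9, 39.9, -16.8]
force: [-0.1, 0.0, 0.4]
gripper_width: 91.2
gripper_force: 0.0
```

```bash
python3 - <<'E'
from plan import *
s=sensors.state();print(s["qpos"].round(1),s["ee_pos"].round(1),s["ee_rot"].round(1),s["force"])
p=viewer.grab_frame("scene");t=viewer.grab_frame("top")
im=np.hstack([p["img"][150:330,170:350],t["img"][150:330,200:380]])
cv2.imwrite("pics/i.png",cv2.resize(im[:,:,::-1],(800,400),interpolation=cv2.INTER_CUBIC))
for n,z in(("casting_mid",40),("casting",0),("bail_top",138),("bail_side_a",126)):
  for c in(p,t):
    for q in viewer.pinpoint(n,c)[:2]: print(n,c is p,np.round(atz(c,q["location"],z),1),np.round(q["location"],1),round(q["score"],2))
E
```

```text
[-25.8  45.5  54.   -6.5 119.9  79.8] [ 541.2 -286.5  198. ] [-179.9   39.9  -16.8] [-0.05391586  0.03904166  0.4177741 ]
casting_mid True [ 504.4 -256.5   40. ] [254.5 237.8] 0.65
casting_mid True [ 456.  -255.6   40. ] [250.8 255.6] 0.59
casting_mid False [ 464.7 -260.9   40. ] [278.1 241.2] 0.57
casting True [ 452.9 -255.7    0. ] [250.9 262.9] 0.7
casting False [ 452.7 -260.7    0. ] [279.  248.9] 0.56
bail_top True [ 462.6 -264.4  138. ] [254.5 236.3] 0.72
bail_side_a True [ 461.6 -232.6  126. ] [240.6 236.9] 0.7
bail_side_a True [ 441.2 -274.9  126. ] [257.6 248. ] 0.65
bail_side_a False [ 456.2 -231.9  126. ] [270.4 238.9] 0.71
```

View pics/i.png

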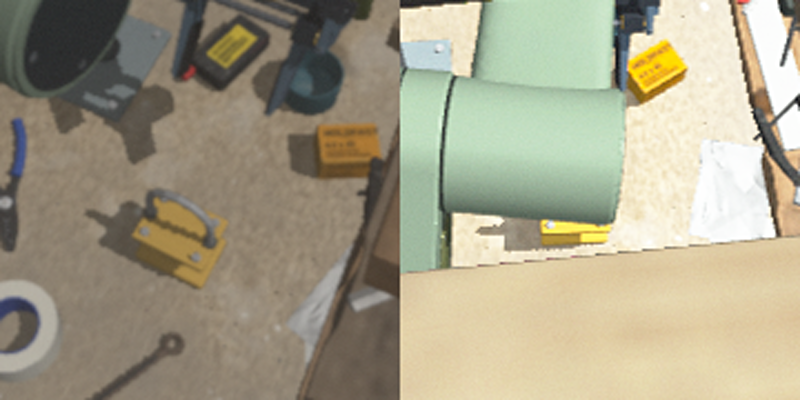

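```bash
python3 - <<'E'
from plan import *
q=cur();C=np.array([456,-260,0.]);v=np.array([.292,.956,0])
B=tool(-17,0);G=C+29*v+[0,0,123]
q=plan(*q,tcp(G,B)+[0,0,80],B)
print(G);q=plan(*q,tcp(G,B),B,n=5)
E
```

```text
[-0.45,-0.2,0.37,-0.037,0.036,-0.1,-0.45,-0.25,0.34,-0.036,0.037,-0.1,-0.43,-0.31,0.32,-0.037,0.036,-0.1,-0.4,-0.36,0.29,-0.036,0.037,-0.099,-0.38,-0.42,0.26,-0.037,0.036,-0.1]
[-0.34,-0.45,0.23,-0.037,0.036,-0.1,-0.3,-0.5,0.2,-0.036,0.037,-0.1,-0.26,-0.53,0.18,-0.037,0.036,-0.1,-0.21,-0.56,0.14,-0.036,0.037,-0.1,-0.15,-0.59,0.12,-0.037,0.036,-0.1]
[-0.11,-0.6,0.09,-0.037,0.037,-0.099,-0.04,-0.61,0.06,-0.036,0.036,-0.1,0.02,-0.61,0.05,-0.037,0.036,-0.1,0.07,-0.62,0.02,-0.036,0.037,-0.1,0.14,-0.6,0,-0.037,0.036,-0.1]
[ 464.468 -232.276  123.   ]
[0,0,1.6,0,0,0,0,0,1.6,0,0,0,0,0,1.6,0,0,0,0,0,1.6,0,0,0,0,0,1.6,0,0,0]
```

Emit:
step_arm(plan=[-0.45,-0.2,0.37,-0.037,0.036,-0.1,-0.45,-0.25,0.34,-0.036,0.037,-0.1,-0.43,-0.31,0.32,-0.037,0.036,-0.1,-0.4,-0.36,0.29,-0.036,0.037,-0.099,-0.38,-0.42,0.26,-0.037,0.036,-0.1])

```text
time_s: 13.45
ee_pos: [514.7, -267.7, 196.9]
ee_rot: [-171.6, 27.0, 16.9]
force: [0.5, 0.4, 0.8]
gripper_width: 91.1
gripper_force: 0.0
```

Emit:
step_arm(plan=[-0.34,-0.45,0.23,-0.037,0.036,-0.1,-0.3,-0.5,0.2,-0.036,0.037,-0.1,-0.26,-0.53,0.18,-0.037,0.036,-0.1,-0.21,-0.56,0.14,-0.036,0.037,-0.1,-0.15,-0.59,0.12,-0.037,0.036,-0.1], hand=4.5)

```text
time_s: 13.87
ee_pos: [489.5, -249.7, 197.8]
ee_rot: [-172.5, 12.4, 45.4]
force: [0.6, 0.4, -0.5]
gripper_width: 60.8
gripper_force: 0.0
```

Emit:
step_arm(plan=[-0.11,-0.6,0.09,-0.037,0.037,-0.099,-0.04,-0.61,0.06,-0.036,0.036,-0.1,0.02,-0.61,0.05,-0.037,0.036,-0.1,0.07,-0.62,0.02,-0.036,0.037,-0.1,0.14,-0.6,0,-0.037,0.036,-0.1])

```text
time_s: 14.28
ee_pos: [464.1, -231.7, 198.5]
ee_rot: [179.8, -0.0, 73.3]
force: [-1.1, 0.5, 0.2]
gripper_width: 45.0
gripper_force: 0.0
```

```bash
python3 - <<'E'
from plan import *
s=sensors.state();print(s["qpos"].round(1),s["ee_pos"].round(1),s["ee_rot"].round(1),s["force"])
p=viewer.grab_frame("scene")
for n,z in(("casting",0),("casting_mid",40),("bail_top",138),("bail_side_a",126)):
    for q in viewer.pinpoint(n,p)[:2]: print(n,np.round(atz(p,q["location"],z),1),np.round(q["location"],1),round(q["score"],2))
cv2.imwrite("pics/j.png",cv2.resize(p["img"][180:320,190:330][:,:,::-1],(600,600),interpolation=cv2.INTER_CUBIC))
E
```

```text
[-27.9  13.5  97.8   0.1  68.6 -11.2] [ 464.1 -231.7  198.5] [179.8  -0.   73.3] [-1.07320723  0.45228722  0.18178885]
casting [ 459.1 -255.3    0. ] [251.2 260.6] 0.75
casting_mid [ 463.  -256.6   40. ] [251.7 253. ] 0.8
bail_top [ 458.6 -260.8  138. ] [252.6 237.7] 0.73
bail_side_a [ 467.1 -229.3  126. ] [239.6 234.5] 0.85
bail_side_a [ 443.1 -280.   126. ] [260.  247.6] 0.74
```

View pics/j.png

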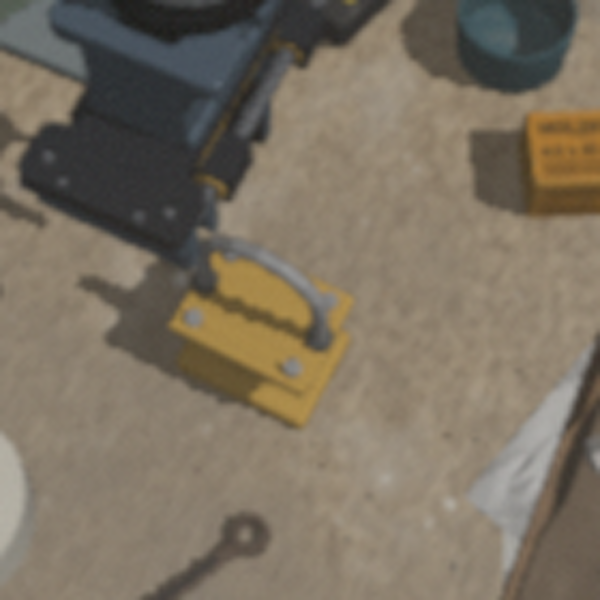

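```bash
python3 - <<'E'
from plan import *
p=viewer.grab_frame("scene")
f=lambda x,y,z:print((x,y),np.round(atz(p,(190+x/4.2857,180+y/4.2857),z),1))
for c in((170,325),(305,392),(354,300),(193,317),(291,367),(328,300),(228,250)):f(*c,66)
f(206,282,70);f(320,340,70)
C=np.array([457,-259,0.]);v=np.array([.292,.956,0]);w=np.array([.956,-.292,0])
for z,a,b in((66,42,-32),(66,-42,-32),(66,-42,32),(66,36,0),(66,-36,0),(138,0,0),(124,29,0)):
    u=proj(p,C+a*v+b*w+[0,0,z]);print(z,a,b,np.round([(u[0]-190)*4.2857,(u[1]-180)*4.2857]))
E
```

```text
(170, 325) [ 436.6 -208.6   66. ]
(305, 392) [ 410.9 -288.2   66. ]
(354, 300) [ 468.  -306.7   66. ]
(193, 317) [ 443.4 -220.2   66. ]
(291, 367) [ 423.6 -278.4   66. ]
(328, 300) [ 465.6 -292.4   66. ]
(228, 250) [ 486.4 -231.9   66. ]
(206, 282) [ 463.4 -223.9   70. ]
(320, 340) [ 440.  -291.8   70. ]
66 42 -32 [172. 322.]
66 -42 -32 [309. 387.]
66 -42 32 [359. 288.]
66 36 0 [209. 278.]
66 -36 0 [325. 332.]
138 0 0 [264. 250.]
124 29 0 [216. 239.]
```

Emit:
step_arm(plan=[-0.02,-0.1,1.6,0,0,0,0,0,1.6,0,0,0,0,0,1.6,0,0,0,0,0,1.6,0,0,0,0,0,1.6,0,0,0])

```text
time_s: 15.0
ee_pos: [465.0, -232.3, 117.1]
ee_rot: [179.9, 0.0, 73.0]
force: [-0.2, -0.8, -0.7]
gripper_width: 45.1
gripper_force: 0.0
```

Emit:
step_arm(plan=[0,0,0,0,0,0,0,0,0,0,0,0,0,0,0,0,0,0,0,0,0,0,0,0,0,0,0,0,0,0], hand=0, newtons=20)

```text
time_s: 15.42
ee_pos: [464.8, -232.7, 119.3]
ee_rot: [179.8, 0.1, 73.0]
force: [0.9, 0.5, 0.9]
gripper_width: 14.7
gripper_force: 0.1
```

Emit:
step_arm(plan=[0,0,0,0,0,0,0,0,0,0,0,0], newtons=60)

```text
time_s: 15.58
ee_pos: [464.0, -232.5, 119.0]
ee_rot: [179.9, 0.0, 73.0]
force: [-1.9, 1.2, 3.7]
gripper_width: 7.4
gripper_force: 60.0
```

Emit:
step_arm(plan=[0,0,-0.3,0,0,0,0,0,-0.6,0,0,0,0,0,-0.6,0,0,0,0,0,-0.3,0,0,0,0,0,0,0,0,0])

```text
time_s: 16.0
ee_pos: [464.6, -232.7, 137.1]
ee_rot: [179.8, 0.0, 73.0]
force: [0.5, -0.1, -5.0]
gripper_width: 7.5
gripper_force: 60.0
```

```bash
python3 - <<'E'
from plan import *
s=sensors.state();print(s["ee_pos"].round(1),s["ee_rot"].round(1),s["force"],s["torque"],s["gripper_width"])
p=viewer.grab_frame("scene")
cv2.imwrite("pics/k.png",cv2.resize(p["img"][180:320,190:330][:,:,::-1],(600,600),interpolation=cv2.INTER_CUBIC))
E
```

```text
[ 464.6 -232.7  137.1] [179.8   0.   73. ] [ 0.48752528 -0.14031388 -4.97551466] [0.00110772 0.02663749 0.02258645] 7.50322339273249
```

View pics/k.png

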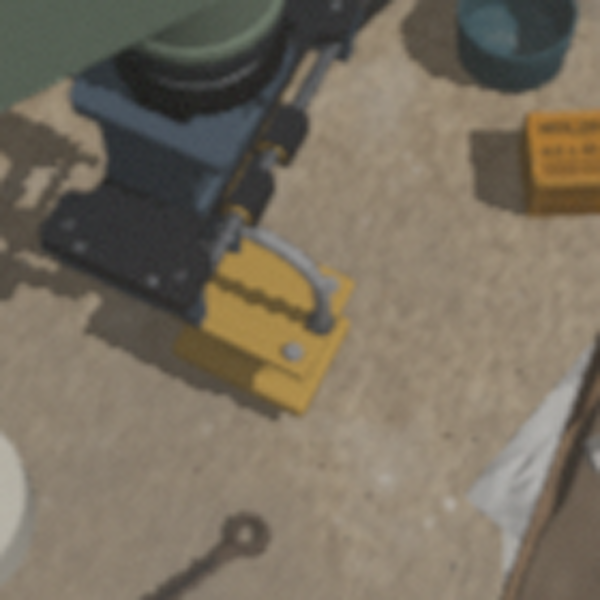

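```bash
python3 - <<'E'
from plan import *
p=viewer.grab_frame("scene");s=sensors.state();print(s["torque"],s["force"])
G=np.array([464.6,-232.7,142.1]);v=np.array([.297,.955,0]);w=np.array([.955,-.297,0]);up=np.array([0,0,1.])
for th in(0,8,17):
    for off in (29,):
        c,sn=np.cos(np.radians(th)),np.sin(np.radians(th)); V=c*v+sn*up; Z=c*up-sn*v
        print(th,[tuple(np.round([(u[0]-190)*4.2857,(u[1]-180)*4.2857]).astype(int)) for u in (proj(p,G+(a-off)*V+b*w+(z-124)*Z) for z,a,b in((0,-42,-32),(66,-42,-32),(66,-42,32),(66,-36,0),(66,0,-32),(138,0,0)))])
print("obs foot(300,413) flfr(302,378) flfarR(352,283) bail(320,322)")
for n in("casting","casting_mid","bail_top","bail_side_a"):
    print(n,[(np.round([(q["location"][0]-190)*4.2857,(q["location"][1]-180)*4.2857]),round(q["score"],2)) for q in viewer.pinpoint(n,p)[:2]])
E
```

```text
[ 0.03891208  0.03238705 -0.02702224] [ 1.04057065e+00 -2.93485134e-03 -4.57472211e+00]
0 [(np.int64(310), np.int64(419)), (np.int64(311), np.int64(377)), (np.int64(363), np.int64(277)), (np.int64(327), np.int64(322)), (np.int64(241), np.int64(343)), (np.int64(266), np.int64(236))]
8 [(np.int64(282), np.int64(411)), (np.int64(296), np.int64(376)), (np.int64(348), np.int64(278)), (np.int64(313), np.int64(321)), (np.int64(227), np.int64(339)), (np.int64(269), np.int64(241))]
17 [(np.int64(249), np.int64(399)), (np.int64(278), np.int64(373)), (np.int64(329), np.int64(276)), (np.int64(294), np.int64(318)), (np.int64(211), np.int64(333)), (np.int64(271), np.int64(246))]
obs foot(300,413) flfr(302,378) flfarR(352,283) bail(320,322)
casting [(array([267., 345.]), 0.74)]
casting_mid [(array([262., 318.]), 0.69)]
bail_top [(array([272., 231.]), 0.85)]
bail_side_a [(array([298., 260.]), 0.98), (array([216., 234.]), 0.9)]
```

```bash
python3 - <<'E'
from plan import *
q=cur();B=tool(-17,0)
a=q[0]*1;a[2]=306
q=plan(*q,a,B,n=10)
q=plan(*q,np.array([529.6,-27.1,306]),B,n=15)
E
```

```text
[0,0,-1.7,0,0,0,0,0,-1.7,0,0,0,0,0,-1.7,0,0,0,0,0.01,-1.7,0,0,0,0,0,-1.7,0,0,0]
[0,0,-1.7,0.001,0,0,0,0,-1.7,0,0,0,0,0,-1.7,0,0,0,-0.01,0,-1.7,0,0,0,0,0,-1.7,0,0,0]
[1.44,0.02,0,0,0,0,1.43,0.02,0,0,0,0,1.44,0.02,0,0,0,0,1.44,0.02,0,0,0,0,1.43,0.02,0,0,0,0]
[1.44,0.02,0,0,0,0,1.44,0.02,-0.01,0,0,0,1.43,0.02,0,0,0,0,1.44,0.02,0,0,0,0,1.43,0.02,0,0,0,0]
[1.44,0.02,0,0,0,0,1.44,0.02,0,0,0,0,1.43,0.02,0,0,0,0,1.44,0.02,0,0,0,0,1.44,0.02,0,0,0,0]
```

Emit:
step_arm(plan=[0,0,-0.8,0,0,0,0,0,-1.7,0,0,0,0,0,-1.7,0,0,0,0,0,-1.7,0,0,0,0,0,-1.7,0,0,0])

```text
time_s: 16.72
ee_pos: [463.9, -232.2, 213.5]
ee_rot: [179.9, 0.0, 73.0]
force: [-0.2, -0.5, -5.0]
gripper_width: 7.6
gripper_force: 60.0
```

Emit:
step_arm(plan=[0,0,-1.7,0,0,0,0,0,-1.7,0,0,0,0,0,-1.7,0,0,0,0,0,-1.7,0,0,0,0,0,-1.7,0,0,0])

```text
time_s: 17.13
ee_pos: [463.6, -232.1, 298.6]
ee_rot: [179.9, 0.0, 73.0]
force: [-0.4, -1.3, -5.0]
gripper_width: 7.6
gripper_force: 60.0
```

Emit:
step_arm(plan=[0.5,0.02,-0.9,0,0,0,1,0.02,0,0,0,0,1.44,0.02,0,0,0,0,1.44,0.02,0,0,0,0,1.44,0.02,0,0,0,0])

```text
time_s: 17.55
ee_pos: [481.5, -175.1, 305.1]
ee_rot: [-180.0, -0.0, 73.0]
force: [-0.2, 0.7, -6.1]
gripper_width: 7.5
gripper_force: 60.0
```

Emit:
step_arm(plan=[1.44,0.02,0,0,0,0,1.44,0.02,0,0,0,0,1.44,0.02,0,0,0,0,1.44,0.02,0,0,0,0,1.44,0.02,0,0,0,0])

```text
time_s: 17.97
ee_pos: [503.4, -106.4, 305.0]
ee_rot: [-180.0, -0.0, 73.0]
force: [-0.2, -0.2, -5.6]
gripper_width: 7.4
gripper_force: 60.0
```

Emit:
step_arm(plan=[1.44,0.02,0,0,0,0,1.44,0.02,0,0,0,0,1.44,0.02,0,0,0,0,1.44,0.02,0,0,0,0,1.44,0.02,0,0,0,0])

```text
time_s: 18.38
ee_pos: [525.2, -37.9, 304.9]
ee_rot: [-179.9, 0.0, 73.0]
force: [0.3, 0.2, -5.7]
gripper_width: 7.1
gripper_force: 60.0
```

Emit:
step_arm(plan=[1,0.02,0,0,0,0,0.3,0,0,0,0,0,0,0,0,0,0,0])

```text
time_s: 18.63
ee_pos: [529.6, -26.4, 305.5]
ee_rot: [180.0, 0.0, 73.1]
force: [0.7, 0.1, -5.3]
gripper_width: 7.5
gripper_force: 60.0
```

```bash
cat > m.py <<'E'
from plan import *
np.set_printoptions(suppress=True,precision=1)
s=sensors.state();print(s["time_s"],s["qpos"],s["ee_pos"],s["ee_rot"],s["force"],s["gripper_width"])
p=viewer.grab_frame("scene");t=viewer.grab_frame("top");L={}
for n in("casting","casting_mid","bail_top","bail_side_a","hook_seat","hook_tip"):
    for k,c in(("s",p),("t",t)):
        L[n,k]=viewer.pinpoint(n,c)[:2];print(n,k,[(np.round(q["location"],1),round(q["score"],2)) for q in L[n,k]])
    if L[n,"s"] and L[n,"t"]: print("   tri",*tri([p,t],[L[n,"s"][0]["location"],L[n,"t"][0]["location"]]))
P,Rm=cur();v=np.array([.292,.956,0]);w=np.array([.956,-.292,0]);G=P-5*Rm[:,2]
S=np.array([588,-75.2,280])
for n,X in(("btop",G-29*v+[0,0,14]),("side_a",G),("side_b",G-54*v+[0,0,2]),("mid",G-29*v-[0,0,84]),("seat",S-[0,0,4]),("tip",S-22*w+[0,0,18])): print("pred",n,np.array(X).round(1),np.array(proj(p,X)),np.array(proj(t,X)))
E
python3 m.py
```

```text
18.6333 [-4.1 11.6 84.9 -0.1 83.5 12.8] [529.6 -26.4 305.5] [180.    0.   73.1] [ 0.7  0.1 -5.3] 7.519840566540602
casting s [(array([165.7, 191.9]), 0.8)]
casting t [(array([190.6, 196.6]), 0.65)]
   tri [573.6 -58.1 174.1] [47.4, 47.4]
casting_mid s [(array([160.3, 181.7]), 0.88)]
casting_mid t [(array([190.1, 227. ]), 0.59)]
   tri [525.8 -47.2 216.2] [3.9, 3.9]
bail_top s [(array([153. , 147.5]), 0.93)]
bail_top t [(array([185.2, 216.1]), 0.72)]
   tri [521.  -53.3 331.6] [5.6, 5.6]
bail_side_a s [(array([161.3, 159.5]), 0.75), (array([141.5, 150.9]), 0.75)]
bail_side_a t [(array([198.2, 217.7]), 0.66)]
   tri [507.  -75.8 321.7] [0.8, 0.8]
hook_seat s [(array([179.8, 146.1]), 0.64), (array([327.4, 221.8]), 0.37)]
hook_seat t [(array([189.1, 194.2]), 0.57), (array([184.4, 219. ]), 0.28)]
   tri [597.7 -73.9 251.4] [1.3, 1.3]
hook_tip s []
hook_tip t [(array([188.9, 196.5]), 0.68)]
pred btop [521.3 -55.1 325.2] [152.6 151.6] [187.1 214.3]
pred side_a [529.7 -27.4 311.2] [142.3 150.9] [175.  217.1]
pred side_b [514.  -79.  313.2] [164.6 159.8] [199.2 215.3]
pred mid [521.3 -55.1 227.2] [163.3 179.8] [192.9 227.8]
pred seat [588.  -75.2 276. ] [176.7 142.8] [189.6 193.2]
pred tip [567.  -68.8 298. ] [168.9 143.4] [188.5 198.5]
```

Emit:
step_arm(plan=[0,0.3,0,0,0,0,0,0.6,0,0,0,0,0,0.7,0,0,0,0,0,0.7,0,0,0,0,0,0.7,0,0,0,0])

```text
time_s: 19.75
ee_pos: [559.5, -36.4, 306.1]
ee_rot: [179.9, 0.0, 73.0]
force: [0.1, 0.4, -5.2]
gripper_width: 7.2
gripper_force: 60.0
```

Emit:
step_arm(plan=[0,0.7,0,0,0,0,0,0.7,0,0,0,0,0,0.7,0,0,0,0,0,0.7,0,0,0,0,0,0.6,0,0,0,0])

```text
time_s: 20.17
ee_pos: [591.8, -46.4, 306.1]
ee_rot: [179.9, 0.0, 73.0]
force: [-0.7, 0.8, -5.9]
gripper_width: 7.5
gripper_force: 60.0
```

Emit:
step_arm(plan=[0,0.4,0,0,0,0,0,0.2,0,0,0,0,0,0,0,0,0,0])

```text
time_s: 20.42
ee_pos: [597.0, -47.9, 306.1]
ee_rot: [179.9, 0.0, 73.0]
force: [0.1, 0.0, -5.6]
gripper_width: 7.6
gripper_force: 60.0
```

```bash
python3 m.py
```

```text
20.4167 [-5.7 18.1 75.8 -0.  86.  11.3] [597.  -47.9 306.1] [179.9   0.   73. ] [ 0.1  0.  -5.6] 7.611788823418846
casting s [(array([182.1, 167.7]), 0.75)]
casting t [(array([194. , 208.3]), 0.95), (array([249.1, 169.6]), 0.5)]
   tri [582.2 -73.2 191.5] [0.9, 0.9]
casting_mid s [(array([178.9, 154.8]), 0.63)]
casting_mid t [(array([191.7, 202.8]), 0.89)]
   tri [579.8 -73.9 241.2] [2.9, 2.9]
bail_top s [(array([175.8, 123.8]), 0.87), (array([168. , 144.7]), 0.42)]
bail_top t [(array([185.9, 185.9]), 0.73)]
   tri [591.5 -76.9 326.1] [6.2, 6.2]
bail_side_a s [(array([184.6, 133.6]), 0.93), (array([160.2, 129.3]), 0.83)]
bail_side_a t [(array([197.4, 186.2]), 0.56)]
   tri [584.2 -98.4 312.2] [2.0, 2.0]
hook_seat s [(array([177.9, 147. ]), 0.64)]
hook_seat t []
hook_tip s [(array([170.3, 143.8]), 0.91), (array([182.1, 156.4]), 0.24)]
hook_tip t []
pred btop [588.2 -75.5 325.3] [172.4 127.2] [186.8 184.9]
pred side_a [596.7 -47.8 311.3] [162.  127.1] [174.9 188.1]
pred side_b [580.9 -99.4 313.3] [183.8 135.2] [198.5 186.3]
pred mid [588.2 -75.5 227.3] [180.8 156.6] [192.4 200.5]
pred seat [588.  -75.2 276. ] [176.7 142.8] [189.6 193.2]
pred tip [567.  -68.8 298. ] [168.9 143.4] [188.5 198.5]
```

Emit:
step_arm(plan=[0,0,0.3,0,0,0,0,0,0.4,0,0,0,0,0,0.4,0,0,0,0,0,0.4,0,0,0,0,0,0.4,0,0,0])

```text
time_s: 21.53
ee_pos: [596.6, -47.8, 286.5]
ee_rot: [179.9, 0.0, 73.0]
force: [-0.4, 0.1, -5.0]
gripper_width: 7.5
gripper_force: 60.0
```

Emit:
step_arm(plan=[0,0,0.4,0,0,0,0,0,0.4,0,0,0,0,0,0.3,0,0,0,0,0,0.25,0,0,0,0,0,0.25,0,0,0])

```text
time_s: 21.95
ee_pos: [596.7, -47.8, 271.1]
ee_rot: [179.9, 0.0, 73.0]
force: [-0.6, -0.3, -5.4]
gripper_width: 7.2
gripper_force: 60.0
```

Emit:
step_arm(plan=[0,0,0.25,0,0,0,0,0,0.25,0,0,0,0,0,0.25,0,0,0,0,0,0.25,0,0,0,0,0,0.25,0,0,0])

```text
time_s: 22.37
ee_pos: [596.8, -47.9, 258.7]
ee_rot: [179.9, 0.0, 73.0]
force: [-0.3, -0.2, -3.7]
gripper_width: 7.4
gripper_force: 60.0
```

Emit:
step_arm(plan=[0,0,0.25,0,0,0,0,0,0.25,0,0,0,0,0,0.25,0,0,0,0,0,0.25,0,0,0,0,0,0.25,0,0,0])

```text
time_s: 22.78
ee_pos: [596.8, -47.8, 246.2]
ee_rot: [179.9, 0.0, 73.0]
force: [0.2, -0.0, -3.5]
gripper_width: 7.4
gripper_force: 60.0
```

Emit:
step_arm(plan=[0,0,0.25,0,0,0,0,0,0.25,0,0,0,0,0,0.25,0,0,0,0,0,0.25,0,0,0,0,0,0.25,0,0,0])

```text
time_s: 23.2
ee_pos: [596.8, -47.9, 233.7]
ee_rot: [179.9, 0.0, 73.0]
force: [0.4, 0.7, -2.5]
gripper_width: 7.5
gripper_force: 60.0
```

Emit:
step_arm(plan=[0,0,0.25,0,0,0,0,0,0.25,0,0,0,0,0,0.25,0,0,0,0,0,0.25,0,0,0,0,0,0.25,0,0,0])

```text
time_s: 23.62
ee_pos: [596.9, -47.9, 221.2]
ee_rot: [179.9, 0.0, 73.0]
force: [-0.3, 1.1, -2.2]
gripper_width: 7.3
gripper_force: 60.0
```

Emit:
step_arm(plan=[0,0,0.25,0,0,0,0,0,0.25,0,0,0,0,0,0.2,0,0,0,0,0,0.2,0,0,0,0,0,0.1,0,0,0])

```text
time_s: 24.03
ee_pos: [596.8, -47.9, 211.1]
ee_rot: [179.9, 0.0, 73.0]
force: [-0.7, 0.6, -0.9]
gripper_width: 7.3
gripper_force: 60.0
```

```bash
python3 m.py
```

```text
24.0333 [-5.7 20.3 86.1 -0.1 73.6 11.3] [596.8 -47.9 211.1] [179.9   0.   73. ] [-0.7  0.6 -0.9] 7.272570577153041
casting s [(array([190.4, 191.9]), 0.69)]
casting t []
casting_mid s [(array([186.3, 179.2]), 0.91), (array([190.2, 162.8]), 0.26)]
casting_mid t [(array([196.3, 210.2]), 0.57)]
   tri [593.2 -74.2 134.1] [3.8, 3.8]
bail_top s [(array([180.7, 155.5]), 0.69), (array([309.2, 190. ]), 0.26)]
bail_top t [(array([188.9, 204.1]), 0.9)]
   tri [590.5 -68.4 220.2] [6.4, 6.4]
bail_side_a s [(array([188.8, 162.3]), 0.85), (array([171.9, 156.1]), 0.72)]
bail_side_a t [(array([203.2, 202.9]), 0.82)]
   tri [571.7 -98.7 231.9] [0.8, 0.8]
hook_seat s [(array([184.4, 161.6]), 0.9)]
hook_seat t []
hook_tip s [(array([173.9, 159.1]), 0.63)]
hook_tip t []
pred btop [588.3 -75.6 230.3] [180.6 155.8] [192.3 200. ]
pred side_a [596.8 -47.9 216.3] [171.  155.1] [181.3 202.7]
pred side_b [581.  -99.5 218.3] [190.9 162.9] [203.  201.1]
pred mid [588.3 -75.6 132.3] [187.6 180.2] [197.1 213.3]
pred seat [588.  -75.2 276. ] [176.7 142.8] [189.6 193.2]
pred tip [567.  -68.8 298. ] [168.9 143.4] [188.5 198.5]
```

Emit:
step_arm(plan=[0,0,0.2,0,0,0,0,0,0.2,0,0,0,0,0,0.15,0,0,0,0,0,0.1,0,0,0])

```text
time_s: 25.07
ee_pos: [596.8, -47.9, 204.5]
ee_rot: [179.9, 0.0, 73.0]
force: [-0.1, 0.4, -0.4]
gripper_width: 7.6
gripper_force: 60.0
```

Emit:
step_arm(plan=[0,0,0,0,0,0])

```text
time_s: 25.15
ee_pos: [596.8, -47.9, 204.5]
ee_rot: [179.9, 0.0, 73.0]
force: [-1.1, -0.3, -0.3]
gripper_width: 7.5
gripper_force: 60.0
```

Emit:
step_arm(plan=[0,0,0,0,0,0])

```text
time_s: 25.23
ee_pos: [596.8, -47.9, 204.7]
ee_rot: [179.9, 0.0, 73.0]
force: [-1.6, 0.2, -0.8]
gripper_width: 7.4
gripper_force: 60.0
```

Emit:
step_arm(plan=[0,0,0,0,0,0])

```text
time_s: 25.32
ee_pos: [596.8, -47.9, 204.8]
ee_rot: [179.9, 0.0, 73.0]
force: [-1.7, 0.4, -0.4]
gripper_width: 7.5
gripper_force: 60.0
```

Emit:
step_arm(plan=[0,0,0,0,0,0])

```text
time_s: 25.4
ee_pos: [596.8, -47.9, 204.8]
ee_rot: [179.9, 0.0, 73.0]
force: [-0.7, -0.3, 0.1]
gripper_width: 7.7
gripper_force: 60.0
```

Emit:
step_arm(plan=[0,0,0,0,0,0])

```text
time_s: 25.48
ee_pos: [596.8, -47.9, 204.9]
ee_rot: [179.9, 0.0, 73.0]
force: [-1.1, 0.5, 0.1]
gripper_width: 7.2
gripper_force: 60.0
```

Emit:
step_arm(plan=[0,0,0,0,0,0])

```text
time_s: 25.57
ee_pos: [596.8, -47.9, 204.9]
ee_rot: [179.9, 0.0, 73.0]
force: [-1.0, -0.4, 0.1]
gripper_width: 7.5
gripper_force: 60.0
```

Emit:
step_arm(plan=[0,0,0.1,0,0,0,0,0,0.1,0,0,0,0,0,0,0,0,0])

```text
time_s: 25.82
ee_pos: [596.8, -47.9, 202.6]
ee_rot: [179.9, 0.0, 73.0]
force: [-0.6, -0.4, -0.1]
gripper_width: 7.6
gripper_force: 60.0
```

Emit:
step_arm(plan=[0,0,0,0,0,0,0,0,0,0,0,0,0,0,0,0,0,0,0,0,0,0,0,0,0,0,0,0,0,0], newtons=15)

```text
time_s: 26.23
ee_pos: [596.6, -48.1, 202.7]
ee_rot: [179.9, 0.1, 73.0]
force: [-1.2, -1.5, -0.6]
gripper_width: 8.7
gripper_force: 15.0
```

Emit:
step_arm(plan=[0,0,0,0,0,0,0,0,0,0,0,0,0,0,0,0,0,0,0,0,0,0,0,0,0,0,0,0,0,0], newtons=3)

```text
time_s: 26.65
ee_pos: [596.8, -48.0, 202.8]
ee_rot: [179.9, 0.0, 73.0]
force: [-2.0, -1.5, -0.7]
gripper_width: 9.1
gripper_force: 3.0
```

Emit:
step_arm(plan=[0,0,0,0,0,0,0,0,0,0,0,0,0,0,0,0,0,0,0,0,0,0,0,0,0,0,0,0,0,0])

```text
time_s: 27.07
ee_pos: [596.8, -48.0, 202.8]
ee_rot: [179.9, 0.0, 73.0]
force: [-2.4, -0.5, -0.5]
gripper_width: 8.7
gripper_force: 3.0
```

```bash
python3 m.py | grep -E "^2|bail|hook|mid"
```

```text
27.0667 [-5.7 20.6 86.9 -0.1 72.5 11.3] [596.8 -48.  202.8] [179.9   0.   73. ] [-2.4 -0.5 -0.5] 8.658062816123802
casting_mid s [(array([188.8, 183. ]), 0.94)]
casting_mid t [(array([196.6, 211.5]), 0.77)]
bail_top s [(array([182.5, 156.2]), 0.56)]
bail_top t [(array([190.5, 205. ]), 0.71)]
bail_side_a s [(array([191.6, 164.8]), 0.87), (array([174.1, 157.2]), 0.62)]
bail_side_a t [(array([202.9, 204.5]), 0.59)]
hook_seat s [(array([184.9, 160.5]), 0.71)]
hook_seat t []
hook_tip s [(array([173.4, 160.7]), 0.86)]
hook_tip t [(array([197.3, 210.7]), 0.36)]
pred mid [588.3 -75.6 123.8] [188.1 182.1] [197.5 214.3]
```

Emit:
step_arm(plan=[0,-0.1,0,0,0,0,0,-0.1,0,0,0,0,0,0,0,0,0,0,0,0,0,0,0,0], newtons=6)

```text
time_s: 28.1
ee_pos: [595.1, -47.0, 202.9]
ee_rot: [179.9, -0.0, 73.0]
force: [0.0, -0.7, 0.6]
gripper_width: 8.7
gripper_force: 6.0
```

Emit:
step_arm(plan=[0,-0.1,0,0,0,0,0,-0.1,0,0,0,0,0,0,0,0,0,0,0,0,0,0,0,0])

```text
time_s: 28.43
ee_pos: [593.7, -46.6, 203.1]
ee_rot: [179.8, -0.0, 73.0]
force: [2.2, -0.5, -0.6]
gripper_width: 8.8
gripper_force: 6.0
```

Emit:
step_arm(plan=[0,-0.1,0,0,0,0,0,-0.1,0,0,0,0,0,0,0,0,0,0,0,0,0,0,0,0])

```text
time_s: 28.77
ee_pos: [591.5, -46.2, 202.9]
ee_rot: [179.9, 0.0, 73.0]
force: [4.8, -1.8, -0.8]
gripper_width: 9.1
gripper_force: 6.0
```

Emit:
step_arm(plan=[0,0.1,0,0,0,0,0,0.1,0,0,0,0,0,0.1,0,0,0,0,0,0.05,0,0,0,0,0,0,0,0,0,0])

```text
time_s: 29.18
ee_pos: [593.6, -46.9, 202.4]
ee_rot: [-179.9, 0.0, 73.0]
force: [0.2, 0.2, 0.2]
gripper_width: 8.9
gripper_force: 6.0
```

Emit:
step_arm(plan=[0,0,0,0,0,0,0,0,0,0,0,0,0,0,0,0,0,0,0,0,0,0,0,0,0,0,0,0,0,0])

```text
time_s: 29.6
ee_pos: [593.9, -47.1, 202.6]
ee_rot: [180.0, 0.0, 73.0]
force: [-0.7, 0.3, -0.7]
gripper_width: 8.2
gripper_force: 6.0
```

Emit:
step_arm(plan=[0,0,0,0,0,0,0,0,0,0,0,0,0,0,0,0,0,0], hand=1.2, newtons=3)

```text
time_s: 29.85
ee_pos: [594.7, -47.3, 203.0]
ee_rot: [179.9, 0.0, 73.0]
force: [-0.3, -0.4, 0.2]
gripper_width: 12.0
gripper_force: 0.0
```

Emit:
step_arm(plan=[0,0,0,0,0,0,0,0,0,0,0,0,0,0,0,0,0,0,0,0,0,0,0,0,0,0,0,0,0,0], hand=4)

```text
time_s: 30.27
ee_pos: [594.5, -47.2, 202.8]
ee_rot: [179.9, 0.0, 73.0]
force: [0.5, -0.7, -0.1]
gripper_width: 39.6
gripper_force: 0.0
```

Emit:
step_arm(plan=[0,0,0,0,0,0,0,0,0,0,0,0,0,0,0,0,0,0,0,0,0,0,0,0,0,0,0,0,0,0])

```text
time_s: 30.68
ee_pos: [594.4, -47.1, 202.8]
ee_rot: [179.9, 0.0, 73.0]
force: [-0.0, -0.0, -0.2]
gripper_width: 39.9
gripper_force: 0.0
```

```bash
python3 m.py | grep -E "^2|^3|bail|hook|mid|btop|casting"
```

```text
30.6833 [-5.6 20.3 87.2 -0.  72.4 11.4] [594.4 -47.1 202.8] [179.9   0.   73. ] [-0.  -0.  -0.2] 39.8717295141174
casting s [(array([191.3, 192.6]), 0.93)]
casting t [(array([202.2, 220.6]), 0.97)]
casting_mid s [(array([188.2, 184.2]), 0.66)]
casting_mid t [(array([198.8, 214. ]), 0.66), (array([202.9, 203.5]), 0.36)]
bail_top s [(array([181.7, 160.6]), 0.97)]
bail_top t [(array([193.1, 204. ]), 0.76)]
bail_side_a s [(array([190.7, 165.7]), 0.77), (array([171.7, 161.8]), 0.58)]
bail_side_a t [(array([204.3, 203.9]), 0.59)]
hook_seat s [(array([185.8, 163.8]), 0.62), (array([327.1, 221. ]), 0.17)]
hook_seat t []
hook_tip s [(array([174. , 161.1]), 0.73), (array([191.2, 192.6]), 0.52)]
hook_tip t []
pred btop [586.  -74.9 221.8] [180.7 158.9] [192.7 202.2]
pred mid [586.  -74.9 123.8] [187.6 182.8] [197.5 215.2]
```

Emit:
step_arm(plan=[0,0,-0.4,0,0,0,0,0,-0.8,0,0,0,0,0,-1,0,0,0,0,0,-1,0,0,0,0,0,-1,0,0,0])

```text
time_s: 31.8
ee_pos: [594.7, -47.1, 246.5]
ee_rot: [179.8, 0.0, 73.0]
force: [-0.6, 0.4, 0.1]
gripper_width: 39.9
gripper_force: 0.0
```

Emit:
step_arm(plan=[0,0,-1.5,0,0,0,0,0,-2,0,0,0,0,0,-2,0,0,0,0,0,-2,0,0,0,0,0,-2,0,0,0])

```text
time_s: 32.22
ee_pos: [594.2, -47.0, 342.0]
ee_rot: [179.8, 0.0, 73.0]
force: [-0.0, 0.8, -0.2]
gripper_width: 40.1
gripper_force: 0.0
```

Emit:
step_arm(plan=[0,0,-2,0,0,0,0,0,-2,0,0,0,0,-2,-2,0,0,0,0,-2,-1,0,0,0,0,-2,0,0,0,0])

```text
time_s: 32.63
ee_pos: [537.0, -29.3, 413.5]
ee_rot: [179.6, -0.1, 73.0]
force: [-0.0, 0.8, 0.2]
gripper_width: 39.9
gripper_force: 0.0
```

Emit:
step_arm(plan=[0,-2,0,0,0,0,0,0,0,0,0,0,0,0,0,0,0,0,0,0,0,0,0,0,0,0,0,0,0,0])

```text
time_s: 33.05
ee_pos: [518.3, -23.8, 409.6]
ee_rot: [179.9, 0.0, 73.0]
force: [0.3, 0.9, -0.6]
gripper_width: 39.7
gripper_force: 0.0
```

```bash
cat > w.py <<'E'
from plan import *
print(sensors.state()["ee_pos"].round(1))
pv=None
for i in range(12):
    p=viewer.grab_frame("scene");g=cv2.cvtColor(p["img"],cv2.COLOR_RGB2GRAY).astype(np.float32)[135:230,150:230]
    if pv is not None:
        f=cv2.calcOpticalFlowFarneback(pv,g,None,.5,2,9,3,5,1.1,0)
        hs=cv2.cvtColor(p["img"],cv2.COLOR_RGB2HSV)[135:230,150:230];m=(hs[...,0]>15)&(hs[...,0]<32)&(hs[...,1]>110)
        print(round(sensors.state()["time_s"],2),int(m.sum()),np.round(f[m].mean(0),2), end=" ; ")
    pv=g
a=viewer.pinpoint("casting",p);b=viewer.pinpoint("bail_top",p);c=viewer.pinpoint("hook_seat",p);print([x[0]["location"] for x in(a,b,c) if x])
E
python3 w.py; python3 m.py | grep -E "cast|bail|hook|tri"
```

```text
[518.3 -23.8 409.6]
33.15 966 [-0. -0.] ; 33.2 966 [0. 0.] ; 33.25 966 [0.01 0.01] ; 33.3 968 [-0.   -0.01] ; 33.35 963 [-0.   -0.01] ; 33.4 963 [-0.01  0.01] ; 33.45 967 [0.02 0.01] ; 33.5 965 [-0.   -0.01] ; 33.55 967 [-0. -0.] ; 33.6 967 [0.02 0.01] ; 33.65 969 [0.01 0.01] ; [[191.4, 193.7], [179.2, 158.9], [184.3, 165.1]]
casting s [(array([191.7, 194.6]), 0.75)]
casting t [(array([202.1, 222.6]), 0.98)]
   tri [577.6 -80.5  81.7] [1.0, 1.0]
casting_mid s [(array([189.9, 183.9]), 0.74)]
casting_mid t [(array([195.3, 215.4]), 0.9)]
   tri [601.  -70.3  92.5] [2.1, 2.1]
bail_top s [(array([179.9, 159.2]), 0.91), (array([171.4, 159.8]), 0.71)]
bail_top t [(array([191.3, 204.9]), 0.58)]
   tri [583.7 -71.1 219.4] [2.9, 2.9]
bail_side_a s [(array([170.5, 159.1]), 0.8), (array([190.7, 166.5]), 0.78)]
bail_side_a t [(array([202.3, 205.4]), 0.86), (array([284.4, 164.4]), 0.41)]
   tri [531.3 -89.1 303.6] [7.1, 7.1]
hook_seat s []
hook_seat t []
hook_tip s [(array([173.7, 162.4]), 0.94)]
hook_tip t [(array([202.1, 202.6]), 0.6), (array([193.3, 207.8]), 0.59)]
   tri [544.4 -89.4 279.5] [10.4, 10.4]
```

Emit:
step_arm(plan=[0,0,0,0,0,0,0,0,0,0,0,0,0,0,0,0,0,0,0,0,0,0,0,0,0,0,0,0,0,0])

```text
time_s: 34.92
ee_pos: [517.6, -23.6, 409.7]
ee_rot: [179.9, 0.0, 73.0]
force: [-0.4, -0.2, 0.1]
gripper_width: 40.2
gripper_force: 0.0
```

Emit:
step_arm(plan=[0,0,0,0,0,0,0,0,0,0,0,0,0,0,0,0,0,0,0,0,0,0,0,0,0,0,0,0,0,0])

```text
time_s: 35.33
ee_pos: [517.6, -23.6, 409.7]
ee_rot: [179.9, 0.0, 73.0]
force: [-0.0, 0.8, 0.3]
gripper_width: 39.8
gripper_force: 0.0
```

Emit:
step_arm(plan=[0,0,0,0,0,0,0,0,0,0,0,0,0,0,0,0,0,0,0,0,0,0,0,0,0,0,0,0,0,0])

```text
time_s: 35.75
ee_pos: [517.6, -23.6, 409.6]
ee_rot: [179.9, 0.0, 73.0]
force: [-0.1, -0.4, 0.5]
gripper_width: 40.0
gripper_force: 0.0
```

```bash
python3 -c "
from workcell import env
print(env.job_done())"
```

```text
the job is handed in; nothing more can be done
None
```

The valve body was stood upright, let go, re-gripped by one side of its bail and hung on the scale's hook, where the last pictures showed it still and near plumb (about 0.08 rad) with the hook pulled down roughly 60 mm; I handed the job in at about 36 s, but the hand-in gave no verdict.

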